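# Index the hub to the next drilling position

### The job

Turn the hub on the tilted indexing head to its next drilling position: swing the red lock lever all the way over towards the plate's low edge to loosen it, pull the black spring plunger knob out, swing the arm to the hole with the green marker and let the pin snap fully home there. Then swing the red lever back all the way to tighten it again, and leave the other things on the bench where they are.

Things in the scene. Friction and masses are not known exactly. Their poses are not given: they have to be found in the camera images.
- indexing_head: Grey indexing head bolted to the bench, base 200x240 mm; origin on the bench under the plate's pivot, z up, x level and uphill of the plate (to the robot's left and away), y left of that. Its steel plate slopes 30 degrees, low edge at -x; five holes 28 degrees apart on a 75 mm radius. A black LED lamp hangs over the knob (x -88 to -58, y -45 to +45, underside z 254), on a tube at the rear right.
- index_pivot (a point): Centre of the index plate's upper face (97 mm above the bench), turning with the index arm. z = turning axis, out of the plate (up, leaning 30 degrees towards -x of the head); the arm and its plunger point along -x of this frame, y is the arm's sideways direction. The dark arm is 26 mm wide, its top 14 mm over the plate; a steel hub (66 mm wide, 38 mm high) sits on it at the pivot.
- index_arm (a joint): Swing of the arm over the plate, rad. 0 = the middle hole (pointing straight downhill), where it starts; positive = towards +y of the head, the lock lever's side. Holes at 0, +-0.489 and +-0.977; the stops are at +-1.08. Loose, it needs about 2 N at the plunger and stays where left; with the lock tight over 14 N.
- plunger (a joint): How far the spring plunger is pulled out, m. 0 = pin fully home in a hole; the pin clears the plate at 0.009; stop at 0.016. Spring pull 6 N at 0, 10 N at 0.016. Let go over a hole (within about 0.015 rad) it snaps home, elsewhere it rests on the plate at 0.009 and drops when moved over a hole. Pull along z of index_pivot.
- plunger_knob (a point): Centre of the plunger's black round knob with an orange band: 27 mm diameter, 22 mm long, axis along z of index_pivot, moves with the plunger. 75 mm from the turning axis and, pin home, 47 mm above the plate. Below it a 20 mm barrel; the arm's top is 33 mm below this point.
- lock_lever (a joint): Swing of the lock lever, rad: 0 = tight (grip leaning 20 degrees from upright uphill, to +x of the head), 1.1 = loose (grip leaning 43 degrees downhill, to -x); the brake bites below about 0.4. It stays where left; about 4 N at the grip to move it. Hinge along y of indexing_head.
- lever_grip (a point): Centre of the red round grip (24 mm diameter, 26 mm long, lying along y of the head between two flat ends) at the end of the lock lever (10 mm rod) on the +y side of the head; 75 mm from its pivot, about 160 mm above the bench.
- lever_pivot (a point): Point on the lock lever's hinge axis, in the plane in which the red grip swings.
- green_marker: Green button, 18 mm wide, 6.5 mm high, fixed on the plate 105 mm from the pivot, on the radius through the hole to go to: the next hole on either side of the middle one (at +28 or -28 degrees). Origin at its underside centre.
- white_marker: White button like the green one, at the hole on the other side, where the arm came from. Not wanted.
- wood_block_1: Dark wooden block, 75x50x51 mm, right of the head. Bystander; origin at underside centre.
- grease_tin: Yellow tin with a white lid, 70 mm wide, 46 mm high, right of the head. Bystander; origin at underside centre.
- tape_roll: Roll of black tape, 57 mm wide, 19 mm high, right of the head. Bystander; origin at underside centre.
- white_pot: Off-white screw-top pot, 65 mm wide, 73 mm high, right of the head. Bystander; origin at underside centre.

How it is judged:
By the outcome, as a careful person would: the job done as asked, in the order asked, and still so for the second after the job is handed in, with the robot touching nothing.
It also fails if it takes over 58 s, if anything falls off the work surface, if the arm or the gripper's body presses on something with over 40 N, if the wrist force passes 120 N, or if a joint passes its speed limit or range.

### The arm

A 6-joint arm with a two-finger parallel gripper is mounted at the origin on a cart in front of the work surface, level with it; the furniture and walls round the work are solid. World frame = base frame: x ahead of the robot, y to its left, z up, the work surface at z = 0. Lengths are in m, angles in rad, forces in N, time in s.
With the tool pointing down it reaches from about 0.35 to 0.8 m from the base axis. Payload 7.3 kg.
Tool frame: the origin (TCP) lies between the finger pads; the fingertips stand 11 mm ahead of it and the grasp point (between the pads) lies 8 mm behind it (manip.tips_ahead is the distance from the TCP to the fingertips, in m); z points along the fingers, y is the direction in which the jaws open and shut (so a half turn about z gives the same grasp; the last joint's range is limited). The gripper opens to 85 mm and grips with 20 to 120 N. Pads are 22 mm wide; open, the fingers measure 114 mm over their backs; the gripper's body (76 mm by 85 mm) begins 54 mm behind the grasp point. The pads swing forward as they close: fully open they stand 13 mm farther back than shut.
Start: joints at [1.086, 0.342, 1.524, -0, 1.275, -0.146], TCP at [0.174, 0.495, 0.242] pointing down, gripper open.
Joint ranges: [-2.53, 2.53], [-0.77, 2.02], [0.04, 2.7], [-1, 4.14], [0.28, 2.66], [-3.11, 3.11]. Speed limits (rad/s): [2.57, 2.57, 3.14, 3.14, 3.14, 3.14].

### API

Orientations are given as a 3x3 rotation matrix whose columns are the frame's x, y, z axes.
In Python, from plant import manip gives the robot as it stands.
- The arm moves only by the tool jog_arm, never from a script. Its argument "increments" is a list of rows, each an object of numbers: "dx", "dy", "dz": the shift along the tool's x, y, z in m; "spin": the turn about the tool's z in degrees. A call has 1 to 12 rows; each row shifts and turns the commanded pose from where the row before left it, along the tool's axes as they then stand; what a row does not reach is not made up. A row lasts 1/10 s, in which the tool goes at most 50 mm and 8.59 degrees, less where a joint would pass 70% of its speed; a pose out of reach is approached as far as the arm can. A call with a gripper value outside its range is refused whole. "gripper" is the closure in counts, from 0 (fully open) to 255 (shut), set as the call begins (left out, the last holds). The fingers move at their own pace and stop on an object; the grip force is fixed at half the most. Time passes only in rows, so rows that do not move let the fingers close. It gives the time, the measured TCP pose, the force and the opening at its end, in the units of the state.
- manip.get_obs(): the state, without advancing time (a new reading comes with each control period).
- manip.capture(name): name is "scene" or "top"; returns (picture, depth): 384x512x3 uint8, red, green, blue; 384x512 float32, m along the optical axis (not along the pixel's ray), 0 where there is no reading.
- manip.get_calibration(name): a dict with "mtx" (3x3 intrinsics, pixels), "world_to_cam" (4x4, takes a point from world to camera coordinates). Camera axes: x right, y up, looking along -z (the intrinsics and any distortion apply to the point x, -y, -z); pixel columns grow to the right and rows downward; lengths in m; the calibration is good to about 2 mm. A picture is of the moment at which its call begins. get_calibration takes no time and is no camera call.
- manip.finish_job(): hands the job in, once; it reports no verdict.
The state is a dict: "time": time; "qpos": joint angles; "dq": joint speeds; "effort": joint torques, N m; "position": TCP position; "orientation": TCP orientation; "ft_force": force on the tool from outside, world axes, zero at the start; "torque": the same for the moment, N m; "gripper_width": opening from 0.0 (shut) to 1.0 (fully open).
Only numpy, scipy, OpenCV 4.12 (cv2) and the standard library are available. Lean on these libraries where they do the work, as an engineer would, in place of code of your own. Each camera call takes 0.05 s, during which the arm holds its last target.

## Working session

There is one attempt and no reset: what is moved stays moved. The work goes in short steps, Python scripts to look and compute and a tool call to move; the robot and the scene stay as the last step left them, time stands still between calls to the robot, and variables do not carry over. Pictures are saved under pics/ and viewed, and the job is handed in when it is done.

Besides the shell and the picture viewer there is one more tool, called after ">>>" in YAML: its name, and indented under it one key for each argument. jog_arm: Moves the arm, as the interface text tells. Its arguments: {"type":"object","properties":{"increments":{"type":"array","items":{"type":"object","properties":{"dx":{"type":"number"},"dy":{"type":"number"},"dz":{"type":"number"},"spin":{"type":"number"}}}},"gripper":{"type":"number"}},"required":["increments"]}

```bash
mkdir -p pics; ls; cat > h.py <<'E'
import numpy as np,cv2
from plant import manip
def cap(n):
    p,d=manip.capture(n); c=manip.get_calibration(n); np.savez(f'{n}.npz',p=p,d=d,K=c['mtx'],T=c['world_to_cam'],**({'dist':c['dist']} if 'dist' in c else {}))
    return p,d,c
def load(n):
    z=np.load(f'{n}.npz'); return z['p'],z['d'],z['K'],z['T']
def pt(K,T,d,u,v):
    z=d; x=(u-K[0,2])/K[0,0]*z; y=(v-K[1,2])/K[1,1]*z
    pc=np.stack([x,-y,-z,np.ones_like(z)],-1)
    return (pc@np.linalg.inv(T).T)[...,:3]
def proj(K,T,P):
    P=np.atleast_2d(P); c=np.c_[P,np.ones(len(P))]@T.T
    return np.c_[K[0,0]*c[:,0]/-c[:,2]+K[0,2],K[1,1]*-c[:,1]/-c[:,2]+K[1,2]]
E
python3 - <<'E'
from h import *
o=manip.get_obs(); print(o)
for n in('scene','top'):
    p,d,c=cap(n); print(n,{k:v for k,v in c.items()}, (d>0).mean())
    cv2.imwrite(f'pics/{n}0.png',cv2.resize(p[...,::-1],(800,600)))
E
```

```text
pics
{'time': 0.0, 'qpos': array([ 1.08600809e+00,  3.42737782e-01,  1.52499872e+00,  2.75137552e-05,
        1.27537909e+00, -1.46018659e-01]), 'dq': array([-0.00027849, -0.00080924,  0.00077024, -0.00045475,  0.00302239,
        0.0004677 ]), 'effort': array([-1.79175472e-04, -4.33688378e+01, -2.46007454e+01, -2.07320099e-04,
        8.16515065e-03, -3.24582822e-05]), 'position': array([0.17427884, 0.49483882, 0.2416245 ]), 'orientation': array([[-9.43161522e-01,  3.32333878e-01, -7.33013076e-04],
       [ 3.32334594e-01,  9.43160609e-01, -1.33519469e-03],
       [ 2.47618628e-04, -1.50290986e-03, -9.99998840e-01]]), 'ft_force': array([ 1.0390135 , -0.11449438, -0.85949679]), 'torque': array([-0.03009011, -0.00819506,  0.02482549]), 'gripper_width': 1.001139823621645}
scene {'mtx': array([[443.32232397,   0.        , 258.71907927],
       [  0.        , 443.32232397, 190.16781347],
       [  0.        ,   0.        ,   1.        ]]), 'world_to_cam': array([[-0.89694359, -0.44205311,  0.00901333,  0.56311838],
       [ 0.26821755, -0.52779192,  0.80591255, -0.2461185 ],
       [-0.35149898,  0.72527563,  0.59196598, -0.83418407],
       [ 0.        ,  0.        ,  0.        ,  1.        ]])} 0.9959615071614584
top {'mtx': array([[386.39623793,   0.        , 255.21769639],
       [  0.        , 386.39623793, 190.06664455],
       [  0.        ,   0.        ,   1.        ]]), 'world_to_cam': array([[-2.19682142e-03, -9.99946428e-01,  1.01150907e-02,
         5.67536092e-02],
       [ 9.83063916e-01, -3.05912703e-04,  1.83262771e-01,
        -5.95978603e-01],
       [-1.83249859e-01,  1.03463763e-02,  9.83011923e-01,
        -9.61761807e-01],
       [ 0.00000000e+00,  0.00000000e+00,  0.00000000e+00,
         1.00000000e+00]])} 0.99603271484375
```

View pics/scene0.png

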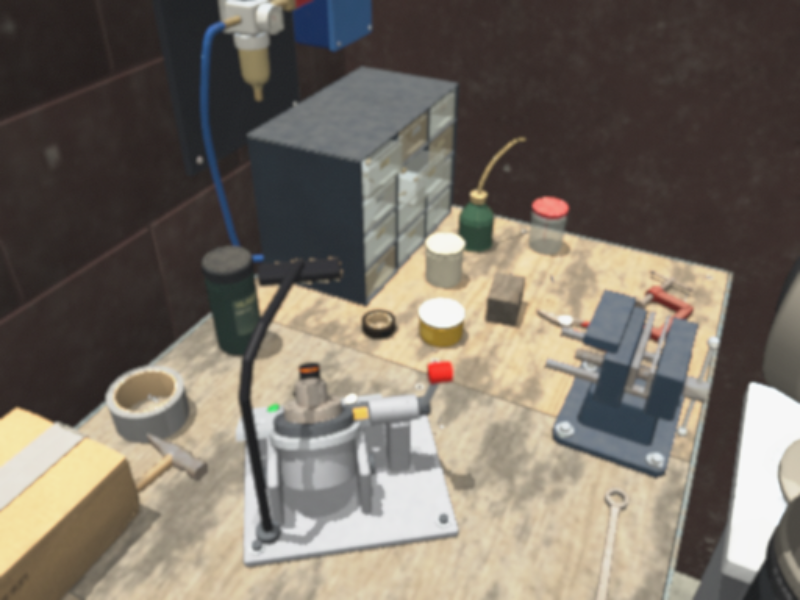

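View pics/top0.png

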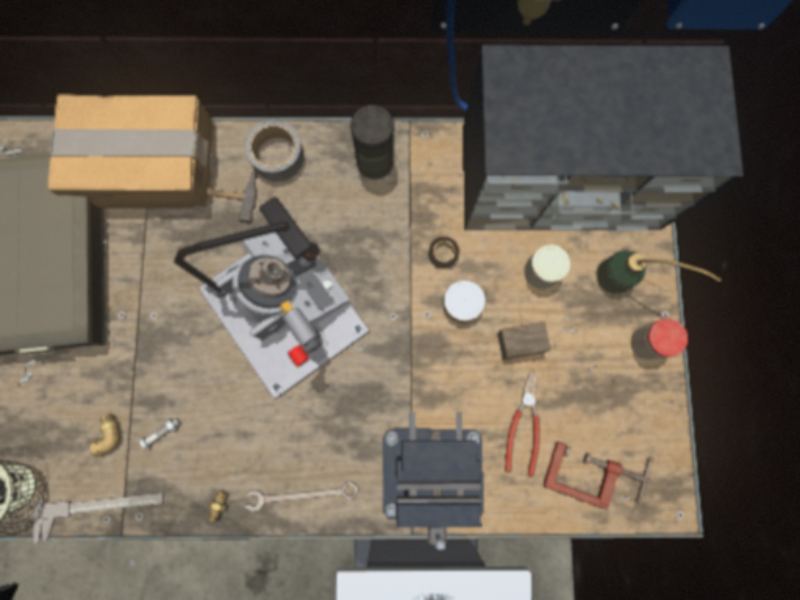

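```bash
python3 - <<'E'
from h import *
p,d,K,T=load('top'); cv2.imwrite('pics/topc.png',cv2.resize(p[120:265,110:250,::-1],(560,580),interpolation=cv2.INTER_CUBIC))
p,d,K,T=load('scene'); cv2.imwrite('pics/scc.png',cv2.resize(p[150:365,130:310,::-1],(500,597),interpolation=cv2.INTER_CUBIC))
for n in('top','scene'):
    p,d,K,T=load(n); hsv=cv2.cvtColor(p,cv2.COLOR_RGB2HSV)
    v,u=np.mgrid[:384,:512]; P=pt(K,T,d,u,v)
    print(n,'cam',np.linalg.inv(T)[:3,3])
    for nm,lo,hi in(('red',(0,200,120),(6,255,255)),('green',(45,120,80),(85,255,255)),('orange',(7,180,120),(20,255,255)),('yellow',(18,150,150),(32,255,255))):
        m=cv2.inRange(hsv,lo,hi); k,l,s,c=cv2.connectedComponentsWithStats(m)
        for i in range(1,k):
            if s[i,4]>=6: 
                print(nm,s[i,4],c[i].round(1),np.median(P[l==i],0).round(4), P[l==i].min(0).round(3),P[l==i].max(0).round(3))
E
```

```text
top cam [0.40976702 0.066519   1.05406995]
red 11 [188.2 228.8] [0.4831 0.2077 0.186 ] [0.476 0.203 0.184] [0.49  0.213 0.189]
yellow 23 [182.5 195.7] [0.5712 0.2358 0.1092] [0.41  0.067 0.106] [0.579 0.243 1.054]
scene cam [0.27788388 0.72404225 0.687083  ]
red 126 [281.2 238.1] [0.484  0.2108 0.1831] [0.472 0.2   0.175] [0.495 0.22  0.188]
green 17 [174.5 260.7] [0.6958 0.2381 0.0577] [0.691 0.233 0.055] [0.702 0.243 0.06 ]
orange 18 [197.3 236.2] [0.6581 0.2075 0.1121] [0.652 0.198 0.11 ] [0.667 0.212 0.114]
yellow 72 [275.4 212.8] [ 0.5961 -0.0218  0.0273] [ 0.573 -0.03   0.013] [ 0.611 -0.018  0.039]
yellow 25 [229.7 264.4] [0.5681 0.2414 0.1095] [0.562 0.237 0.106] [0.574 0.246 0.112]
```

View pics/topc.png

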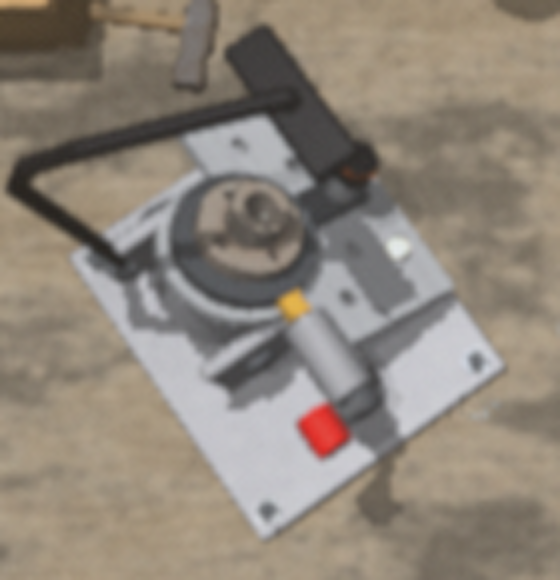

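View pics/scc.png

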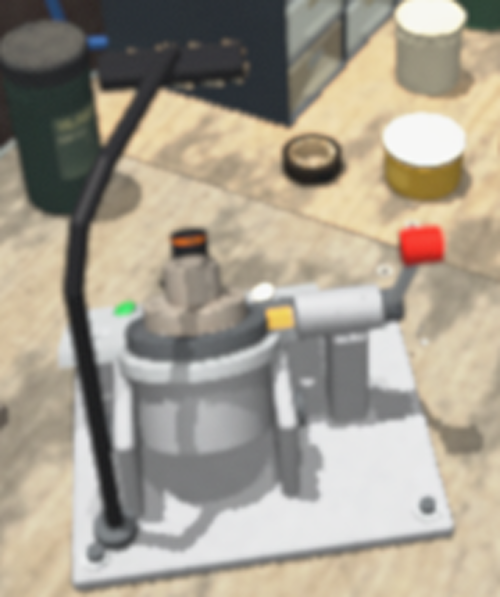

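```bash
python3 - <<'E'
from h import *
for n in('top','scene'):
    p,d,K,T=load(n); v,u=np.mgrid[:384,:512]; P=pt(K,T,d,u,v)
    hsv=cv2.cvtColor(p,cv2.COLOR_RGB2HSV)
    c=(209.5,181.7) if n=='top' else (130+262*.36,150+292*.36)
    cu,cv_=map(int,map(round,c))
    print(n,hsv[cv_-4:cv_+5,cu-6:cu+7,1],hsv[cv_-4:cv_+5,cu-6:cu+7,2]); 
    print((P[cv_-3:cv_+4,cu-5:cu+6]*1000).round(0)[...,2])
    print('c',P[cv_,cu])
    # base plate points
    m=(P[...,2]>0.006)&(P[...,2]<0.02)&(hsv[...,1]<40)&(P[...,0]>.4)&(P[...,0]<.8)&(P[...,1]>.1)&(P[...,1]<.4)&(hsv[...,2]>90)
    print('base z',np.percentile(P[m][:,2],[5,50,95]),m.sum())
    Q=P[m][:,:2].astype(np.float32); r=cv2.minAreaRect(Q*1000); print(r, cv2.boxPoints(r).round(1).tolist())
E
```

```text
top [[ 6  6  7  7  6  3  4  4  8  1 14 44 52]
 [ 7  6  6  3  6  8  7  4  4  6  2 28 48]
 [ 6  3  1  6  6  6  7  9  1  7  3 11 31]
 [ 6  4  6  9  6  6  7  6  4  4  7  3 11]
 [ 4  2  8  6  6  7  6  7  5  4  7  7  1]
 [ 9  2  4  7  5  5  6  8  2  6  7  7  7]
 [ 6  4  2  7  7  4  4  2  5  7  8  8  7]
 [ 6  4  2  2  2  2  3  6  7  7  8  8  8]
 [ 6  6  9  8  8  8  6  7  8  7  8  7  7]] [[162 178 182 183 179 176 176 177 181 175 166 158 153]
 [148 174 182 190 201 199 194 184 181 181 169 157 155]
 [135 160 182 211 225 226 223 210 192 185 176 165 157]
 [123 138 178 221 230 230 230 223 200 186 183 175 163]
 [119 125 161 207 229 231 228 215 189 183 184 184 173]
 [120 119 137 180 217 224 210 184 164 176 184 185 181]
 [119 118 122 148 183 192 172 152 161 179 183 185 184]
 [119 119 118 126 145 160 157 162 176 180 182 183 185]
 [119 119 120 122 133 150 161 176 183 183 181 182 183]]
[[52. 52. 49. 52. 50. 45. 43. 51. 46. 44.  2.]
 [51. 51. 52. 52. 53. 55. 56. 51. 47. 40. 43.]
 [58. 54. 53. 55. 56. 59. 57. 54. 47. 43. 44.]
 [55. 56. 59. 58. 59. 56. 56. 57. 42. 42. 41.]
 [54. 55. 57. 56. 58. 59. 57. 56.
[... 1329 characters left out ...]
.  -1.  -1.  -3.   1.  -1.  -2.  -1.   2.  -2.   2.]
 [  1.  -1.  -3.  -3.  56.  57.  57.  58.  -1.  -1.  -1.]
 [ -1.  -0.  -3.  54.  57.  57.  57.  57.  57.  42.  42.]
 [ 43.  43.  53.  56.  57.  57.  57.  56.  56.  44.  46.]
 [ 44.  46.  54.  57.  58.  58.  56.  57.  56.  50.  52.]
 [687.  53.  56.  59.  56.  57.  57.  58.  52.  53.  54.]
 [ 54.  54.  52.  55.  55.  55.  56.  55.  58.  59.  57.]]
c [0.61715745 0.17992717 0.05688185]
base z [0.00943597 0.01170606 0.01416736] 6264
((614.810791015625, 296.21075439453125), (336.4064025878906, 182.24127197265625), 36.780906677246094) [[425.5, 268.5], [534.7000122070312, 122.5], [804.0999755859375, 323.8999938964844], [695.0, 469.8999938964844]]
```

```bash
cat >> h.py <<'E'
xh=np.array([-.6,.8,0]); yh=np.array([-.8,-.6,0]); O=np.array([.606,.275,0])
R=np.stack([xh,yh,[0,0,1]],1)
def toh(P): return (P-O)@R
def tow(p): return np.asarray(p)@R.T+O
E
python3 - <<'E'
from h import *
from scipy.optimize import least_squares
A=[]
for n in('top','scene'):
    p,d,K,T=load(n); v,u=np.mgrid[:384,:512]; P=pt(K,T,d,u,v); hsv=cv2.cvtColor(p,cv2.COLOR_RGB2HSV)
    m=cv2.inRange(hsv,(0,150,80),(8,255,255))>0
    q=toh(P[m]); q=q[(q[:,2]>.13)&(q[:,2]<.2)&(abs(q[:,1]-.137)<.05)]
    print(n,len(q),q.min(0).round(4),q.max(0).round(4),np.median(q,0).round(4))
    q=q[(q[:,1]>np.percentile(q[:,1],15))&(q[:,1]<np.percentile(q[:,1],85))]
    f=least_squares(lambda c:np.hypot(q[:,0]-c[0],q[:,2]-c[1])-.012,[.012,.17],loss='soft_l1',f_scale=.001); print(f.x.round(4),f.cost)
# lamp, hub extents, knob
for n in('top','scene'):
    p,d,K,T=load(n); v,u=np.mgrid[:384,:512]; P=pt(K,T,d,u,v); q=toh(P); 
    m=(abs(q[...,0])<.2)&(abs(q[...,1])<.2)&(q[...,2]>.2)&(q[...,2]<.6)&(d>0)
    s=q[m]; print('lamp',n,len(s),np.percentile(s,[1,50,99],axis=0).round(3))
    L=s[(s[:,0]<-.05)]; print('lamphead',np.percentile(L,[1,10,50,90,99],axis=0).round(3))
    # section along y~0
    m=(abs(q[...,1])<.008)&(abs(q[...,0])<.12)&(q[...,2]>.02)&(q[...,2]<.24)
    s=q[m]; 
    for x in np.arange(-.11,.11,.01):
        w=s[(abs(s[:,0]-x)<.005)]
        if len(w): print(round(x,3),w[:,2].min().round(3),w[:,2].max().round(3),end=' | ')
    print()
print(proj(*load('top')[2:],[[.174,.495,.24],[.174,.495,.4],[.0,0,.4]]),proj(*load('scene')[2:],[[.174,.495,.24],[0.,.1,.4]]))
E
```

```text
top 91 [0.0035 0.1263 0.1801] [0.0231 0.1498 0.1892] [0.013  0.1387 0.1852]
[0.0144 0.175 ] 2.9255184452354656e-05
scene 183 [0.0081 0.1248 0.1719] [0.0278 0.1499 0.1884] [0.0222 0.1371 0.1834]
[0.0285 0.1911] 0.00023329569978270662
lamp top 1000 [[-0.093 -0.062  0.209]
 [-0.068 -0.016  0.27 ]
 [ 0.07   0.044  0.28 ]]
lamphead [[-0.093 -0.043  0.263]
 [-0.09  -0.034  0.267]
 [-0.077  0.001  0.269]
 [-0.065  0.037  0.276]
 [-0.052  0.045  0.28 ]]
-0.11 0.102 0.108 | -0.1 0.04 0.113 | -0.09 0.046 0.116 | -0.08 0.067 0.108 | -0.07 0.072 0.087 | -0.06 0.078 0.087 | -0.05 0.082 0.135 | -0.04 0.105 0.14 | -0.03 0.111 0.131 | -0.02 0.115 0.154 | -0.01 0.129 0.15 | -0.0 0.124 0.138 | 0.01 0.127 0.139 | 0.02 0.124 0.134 | 0.03 0.116 0.132 | 0.04 0.113 0.125 | 0.05 0.078 0.093 | 0.06 0.071 0.078 | 
lamp scene 1546 [[-0.09  -0.069  0.205]
 [-0.042 -0.03   0.268]
 [ 0.075  0.042  0.278]]
lamphead [[-0.091 -0.044  0.254]
 [-0.085 -0.037  0.26 ]
 [-0.067  0.001  0.268]
 [-0.062  0.035  0.272]
 [-0.052  0.043  0.278]]
-0.11 0.105 0.106 | -0.1 0.106 0.111 | -0.09 0.107 0.115 | -0.08 0.1 0.114 | -0.04 0.132 0.138 | -0.03 0.139 0.139 | -0.02 0.141 0.151 | -0.01 0.127 0.151 | -0.0 0.129 0.135 | 0.01 0.124 0.138 | 0.02 0.125 0.133 | 0.03 0.115 0.132 | 0.04 0.09 0.124 | 0.05 0.074 0.116 | 0.06 0.066 0.082 | 
[[ 31.27998555 385.72522442]
 [-26.83319676 418.38596646]
 [296.53765677 545.28003302]] [[472.80862371 490.71477763]
 [700.05507755 170.34654677]]
```

>>> jog_arm:
  increments:
    - {"dx": -0.0393,"dy": -0.017}
    - {"dx": -0.0393,"dy": -0.017}
    - {"dx": -0.0393,"dy": -0.017}
    - {"dx": -0.0393,"dy": -0.017}
    - {"dx": -0.0393,"dy": -0.017}
    - {"dx": -0.0393,"dy": -0.017}
    - {"dx": -0.0393,"dy": -0.017}
    - {"dx": -0.0393,"dy": -0.017}
    - {"dx": -0.0393,"dy": -0.017}
    - {"dx": -0.0393,"dy": -0.017}

```text
schema error: expected keys dx, dy, dz, spin
```

>>> jog_arm:
  increments:
    - {"spin": -8}
    - {"spin": -8}
    - {"spin": -8}
    - {"spin": -8}
    - {"spin": -8}
    - {"spin": -8}
    - {"spin": -8}
    - {}

```text
schema error: expected keys dx, dy, dz, spin
```

```bash
python3 - <<'E'
from h import *
o=manip.get_obs(); print(o['time'],o['qpos'].round(4),o['position'],o['orientation'].round(4),o['ft_force'])
for n in('scene','top'):
    p,d,c=cap(n)
    cv2.imwrite(f'pics/{n}1.png',cv2.resize(p[...,::-1],(800,600)))
E
```

```text
0.1 [ 1.086   0.3426  1.5249  0.      1.2754 -0.146 ] [0.17429019 0.49487755 0.24171873] [[-9.432e-01  3.323e-01 -6.000e-04]
 [ 3.323e-01  9.432e-01 -1.200e-03]
 [ 2.000e-04 -1.300e-03 -1.000e+00]] [-0.33710233  0.09455208  0.2748816 ]
```

View pics/scene1.png

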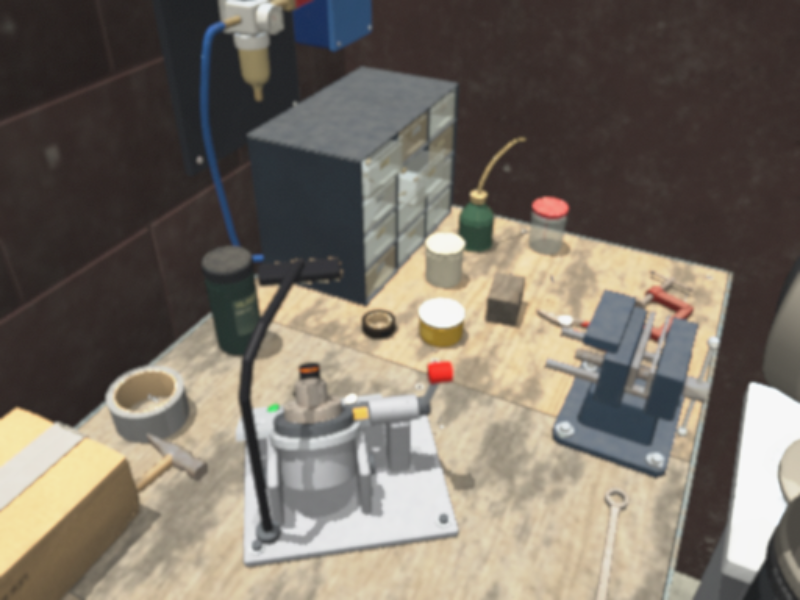

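View pics/top1.png

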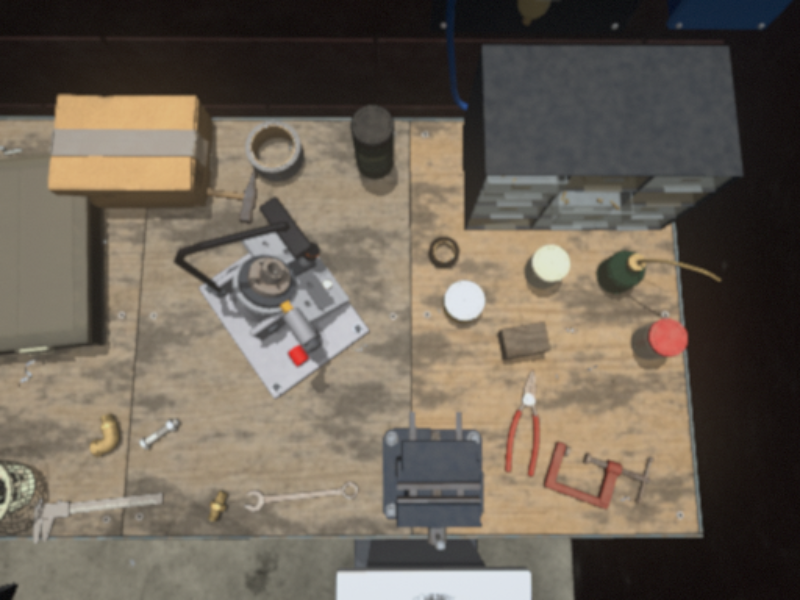

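>>> jog_arm:
  increments:
    - {"dx": -0.0393,"dy": -0.017,"dz": 0,"spin": 0}
    - {"dx": -0.0393,"dy": -0.017,"dz": 0,"spin": 0}
    - {"dx": -0.0393,"dy": -0.017,"dz": 0,"spin": 0}
    - {"dx": -0.0393,"dy": -0.017,"dz": 0,"spin": 0}
    - {"dx": -0.0393,"dy": -0.017,"dz": 0,"spin": 0}
    - {"dx": -0.0393,"dy": -0.017,"dz": 0,"spin": 0}
    - {"dx": -0.0393,"dy": -0.017,"dz": 0,"spin": 0}
    - {"dx": -0.0393,"dy": -0.017,"dz": 0,"spin": 0}
    - {"dx": -0.0393,"dy": -0.017,"dz": 0,"spin": 0}
    - {"dx": -0.0393,"dy": -0.017,"dz": 0,"spin": 0}

```text
time: 1.2
position: [0.4897, 0.2028, 0.2422]
orientation: [[-0.943, 0.333, -0.0], [0.333, 0.943, 0.0], [0.0, 0.0, -1.0]]
ft_force: [0.2, 0.4, 0.1]
gripper_width: 1.003
```

>>> jog_arm:
  increments:
    - {"dx": 0,"dy": 0,"dz": 0,"spin": -8}
    - {"dx": 0,"dy": 0,"dz": 0,"spin": -8}
    - {"dx": 0,"dy": 0,"dz": 0,"spin": -8}
    - {"dx": 0,"dy": 0,"dz": 0,"spin": -8}
    - {"dx": 0,"dy": 0,"dz": 0,"spin": -8}
    - {"dx": 0,"dy": 0,"dz": 0,"spin": -8}
    - {"dx": 0,"dy": 0,"dz": 0,"spin": -8}
    - {"dx": 0,"dy": 0,"dz": 0,"spin": 0}

```text
time: 2.0
position: [0.4885, 0.2042, 0.2421]
orientation: [[-0.802, -0.597, -0.0], [-0.597, 0.802, -0.0], [0.0, 0.0, -1.0]]
ft_force: [-0.5, 0.9, -0.4]
gripper_width: 1.002
```

```bash
python3 - <<'E'
from h import *
o=manip.get_obs(); print(o['time'],o['qpos'].round(4),o['position'],toh(o['position']),o['orientation'].round(4),o['ft_force'])
for n in('scene','top'):
    p,d,c=cap(n)
    cv2.imwrite(f'pics/{n}2.png',cv2.resize(p[...,::-1],(800,600)))
E
```

```text
2.0 [ 0.2511  0.3506  1.5119  0.      1.2795 -1.9595] [0.48853303 0.20418067 0.24214058] [0.01382472 0.13646517 0.24214058] [[-8.022e-01 -5.970e-01 -3.000e-04]
 [-5.970e-01  8.022e-01 -0.000e+00]
 [ 3.000e-04  2.000e-04 -1.000e+00]] [-0.4874036   0.86520943 -0.42189843]
```

View pics/scene2.png

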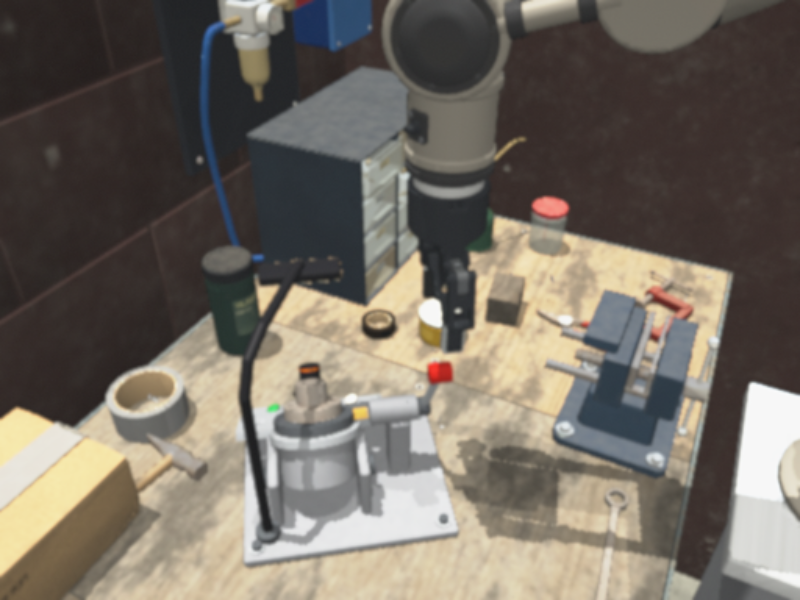

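View pics/top2.png

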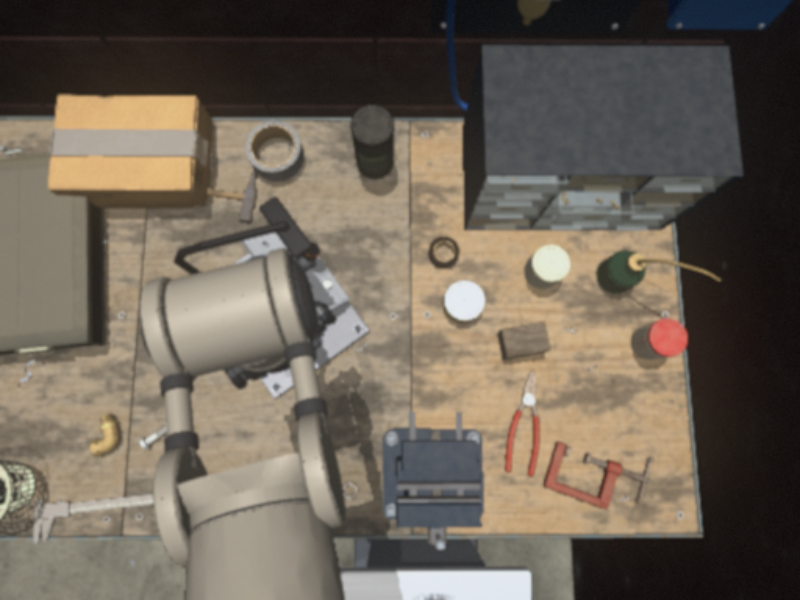

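```bash
python3 - <<'E'
from h import *
o=manip.get_obs()
p,d,K,T=load('scene'); v,u=np.mgrid[:384,:512]; P=pt(K,T,d,u,v); q=P-o['position']; q=q@o['orientation']
m=(np.hypot(q[...,0],q[...,1])<.2)&(d>0)
s=q[m]
for z in np.arange(.02,-.42,-.015):
    w=s[(abs(s[:,2]-z)<.0075)]
    if len(w)>3: print('behind',round(-z,3),'x',np.percentile(w[:,0],[1,99]).round(3),'y',np.percentile(w[:,1],[1,99]).round(3),'r',np.percentile(np.hypot(w[:,0],w[:,1]),98).round(3),len(w))
cv2.imwrite('pics/grip.png',cv2.resize(p[0:240,230:370,::-1],(350,600),interpolation=cv2.INTER_CUBIC))
E
```

```text
behind -0.005 x [-0.193  0.003] y [-0.043  0.053] r 0.2 12
behind 0.01 x [-0.193  0.011] y [-0.081  0.057] r 0.199 247
behind 0.025 x [-0.194  0.007] y [-0.103  0.057] r 0.198 1000
behind 0.04 x [-0.183  0.001] y [-0.092  0.057] r 0.182 354
behind 0.055 x [-0.016  0.012] y [-0.068  0.075] r 0.075 268
behind 0.07 x [-0.017  0.012] y [-0.049  0.074] r 0.075 246
behind 0.085 x [-0.019  0.019] y [-0.017  0.072] r 0.073 359
behind 0.1 x [-0.019  0.018] y [-0.007  0.07 ] r 0.07 474
behind 0.115 x [-0.035  0.029] y [0.012 0.04 ] r 0.04 242
behind 0.13 x [-0.037  0.033] y [0.003 0.039] r 0.039 470
behind 0.145 x [-0.037  0.033] y [0.002 0.039] r 0.039 520
behind 0.16 x [-0.037  0.035] y [-0.011  0.038] r 0.039 661
behind 0.175 x [-0.039  0.032] y [0.005 0.041] r 0.041 340
behind 0.19 x [-0.039  0.036] y [0.001 0.041] r 0.041 610
behind 0.205 x [-0.038  0.034] y [-0.001  0.04 ] r 0.04 637
behind 0.22 x [-0.044  0.032] y [-0.002  0.039] r 0.051 629
behind 0.235 x [-0.039  0.033] y [-0.004  0.039] r 0.044 707
behind 0.25 x [-0.037  0.034] y [0.006 0.054] r 0.043 431
behind 0.265 x [-0.05   0.036] y [0.015 0.067] r 0.066 525
behind 0.28 x [-0.058  0.016] y [0.039 0.071] r 0.072 820
behind 0.295 x [-0.062  0.021] y [0.037 0.073] r 0.074 1084
behind 0.31 x [-0.062  0.159] y [0.038 0.116] r 0.176 2047
behind 0.325 x [-0.056  0.168] y [0.041 0.12 ] r 0.194 3089
behind 0.34 x [0.053 0.165] y [0.085 0.122] r 0.197 495
```

View pics/grip.png

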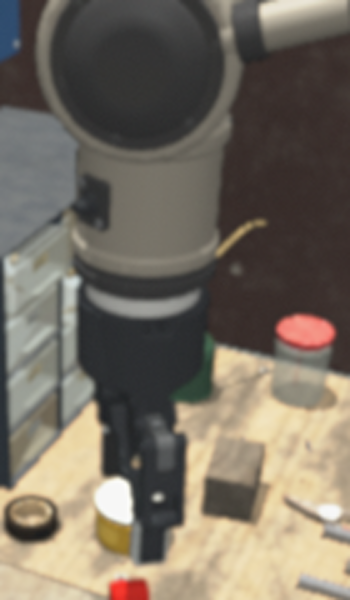

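>>> jog_arm:
  increments:
    - {"dx": 0.0437,"dy": 0.0109,"dz": -0.02,"spin": 0}
    - {"dx": 0.0437,"dy": 0.0109,"dz": 0,"spin": 0}
    - {"dx": 0.0437,"dy": 0.0109,"dz": 0,"spin": 0}
    - {"dx": 0.0437,"dy": 0.0109,"dz": 0,"spin": 0}
    - {"dx": 0.0437,"dy": 0.0109,"dz": 0,"spin": 0}

```text
time: 2.6
position: [0.2789, 0.1172, 0.2621]
orientation: [[-0.805, -0.594, 0.0], [-0.594, 0.805, -0.0], [-0.0, -0.0, -1.0]]
ft_force: [-0.1, 0.2, 1.7]
gripper_width: 1.002
```

```bash
python3 - <<'E'
from h import *
o=manip.get_obs(); print(o['time'],o['qpos'].round(4),o['position'],o['orientation'].round(4),o['ft_force'])
E
```

```text
2.6 [ 1.4260e-01 -1.0660e-01  1.9919e+00 -1.0000e-04  1.2562e+00 -2.0636e+00] [0.2789355  0.11720561 0.26208757] [[-8.048e-01 -5.935e-01  1.000e-04]
 [-5.935e-01  8.048e-01 -0.000e+00]
 [-0.000e+00 -1.000e-04 -1.000e+00]] [-0.07589866  0.24880193  1.71174587]
```

>>> jog_arm:
  increments:
    - {"dx": 0.03,"dy": 0.0075,"dz": 0,"spin": 0}
    - {"dx": 0.03,"dy": 0.0075,"dz": 0,"spin": 0}
    - {"dx": 0.03,"dy": 0.0075,"dz": 0,"spin": 0}

```text
time: 2.9
position: [0.1937, 0.0819, 0.2622]
orientation: [[-0.805, -0.594, 0.001], [-0.594, 0.805, 0.0], [-0.001, -0.0, -1.0]]
ft_force: [-0.0, -0.4, 0.7]
gripper_width: 0.998
```

```bash
python3 - <<'E'
from h import *
o=manip.get_obs(); print(o['time'],o['qpos'].round(4),o['position'],o['orientation'].round(4),o['ft_force'])
E
```

```text
2.9 [ 0.0281 -0.3234  2.1418 -0.      1.3226 -2.1783] [0.19370055 0.08188102 0.26223519] [[-8.047e-01 -5.937e-01  6.000e-04]
 [-5.937e-01  8.047e-01  0.000e+00]
 [-5.000e-04 -4.000e-04 -1.000e+00]] [-0.0114111  -0.40422533  0.710215  ]
```

>>> jog_arm:
  increments:
    - {"dx": -0.02,"dy": 0,"dz": -0.045,"spin": 0}
    - {"dx": -0.02,"dy": 0,"dz": -0.045,"spin": 0}
    - {"dx": -0.02,"dy": 0,"dz": -0.045,"spin": 0}
    - {"dx": 0,"dy": 0,"dz": -0.045,"spin": 0}
    - {"dx": 0,"dy": 0,"dz": -0.045,"spin": 0}
    - {"dx": 0,"dy": 0,"dz": -0.045,"spin": 0}
    - {"dx": 0,"dy": 0,"dz": -0.045,"spin": 0}
    - {"dx": 0,"dy": 0,"dz": -0.045,"spin": 0}
    - {"dx": 0,"dy": 0,"dz": -0.045,"spin": 0}

```text
time: 3.8
position: [0.2423, 0.1178, 0.6692]
orientation: [[-0.805, -0.593, 0.001], [-0.593, 0.805, 0.0], [-0.001, -0.001, -1.0]]
ft_force: [2.4, 0.5, 0.7]
gripper_width: 1.001
```

```bash
python3 - <<'E'
from h import *
o=manip.get_obs(); print(o['time'],o['qpos'].round(4),o['position'],o['orientation'].round(4),o['ft_force'])
E
```

```text
3.8 [ 1.6480e-01 -7.2400e-02  8.2980e-01  1.0000e-04  2.3829e+00 -2.0411e+00] [0.24233173 0.11776529 0.66915751] [[-8.050e-01 -5.933e-01  1.300e-03]
 [-5.933e-01  8.050e-01  3.000e-04]
 [-1.200e-03 -5.000e-04 -1.000e+00]] [2.39345513 0.5246758  0.68452305]
```

>>> jog_arm:
  increments:
    - {"dx": 0,"dy": 0,"dz": -0.03,"spin": 0}
    - {"dx": 0,"dy": 0,"dz": -0.03,"spin": 0}
    - {"dx": 0,"dy": 0,"dz": -0.03,"spin": 0}
    - {"dx": 0,"dy": 0,"dz": -0.03,"spin": 0}
    - {"dx": 0,"dy": 0,"dz": -0.03,"spin": 0}

```text
time: 4.3
position: [0.2374, 0.1153, 0.7484]
orientation: [[-0.803, -0.594, 0.039], [-0.595, 0.804, 0.008], [-0.036, -0.017, -0.999]]
ft_force: [1.1, 0.0, 0.5]
gripper_width: 1.0
```

```bash
python3 - <<'E'
from h import *
o=manip.get_obs(); print(o['time'],o['qpos'].round(4),o['position'],o['orientation'].round(4),o['ft_force'])
E
```

```text
4.3 [ 0.1567  0.0697  0.3747  0.0035  2.6573 -2.0479] [0.23738948 0.11534667 0.74835827] [[-0.8032 -0.5944  0.0391]
 [-0.5946  0.804   0.0078]
 [-0.0361 -0.017  -0.9992]] [1.05261178 0.04712581 0.48882304]
```

>>> jog_arm:
  increments:
    - {"dx": 0,"dy": 0,"dz": 0.03,"spin": 0}
    - {"dx": 0,"dy": 0,"dz": 0.03,"spin": 0}

```text
time: 4.5
position: [0.2391, 0.1157, 0.6876]
orientation: [[-0.803, -0.595, 0.042], [-0.595, 0.804, 0.008], [-0.039, -0.018, -0.999]]
ft_force: [0.5, 0.1, 1.2]
gripper_width: 1.002
```

```bash
python3 - <<'E'
from h import *
o=manip.get_obs(); print(o['time'],o['qpos'].round(4),o['position'],o['orientation'].round(4),o['ft_force'])
E
```

```text
4.5 [ 1.5720e-01 -7.3600e-02  7.6750e-01  2.3000e-03  2.4049e+00 -2.0492e+00] [0.23908151 0.11572315 0.68758014] [[-0.8029 -0.5946  0.042 ]
 [-0.5949  0.8038  0.0083]
 [-0.0387 -0.0184 -0.9991]] [0.46363162 0.08627354 1.16781569]
```

```bash
cat >> h.py <<'E'
def rows(way,Rm):
    way=np.array(way); return (np.diff(way,axis=0)@Rm)
E
python3 - <<'E'
from h import *
o=manip.get_obs(); Rm=o['orientation']; p=o['position']
a=np.linspace(.157,2.29,14)
W=[p]+[np.r_[.26*np.cos(t)-.077*np.sin(t),.26*np.sin(t)+.077*np.cos(t),.66] for t in a[1:]]
print(rows(W,Rm).round(3)); print(np.array(W).round(3))
E
```

```text
[[-0.009  0.042  0.027]
 [ 0.002  0.044 -0.001]
 [ 0.01   0.043 -0.001]
 [ 0.017  0.041 -0.001]
 [ 0.023  0.038 -0.002]
 [ 0.029  0.034 -0.002]
 [ 0.034  0.029 -0.002]
 [ 0.038  0.023 -0.002]
 [ 0.041  0.016 -0.002]
 [ 0.043  0.009 -0.002]
 [ 0.044  0.002 -0.002]
 [ 0.044 -0.005 -0.002]
 [ 0.043 -0.013 -0.001]]
[[ 0.239  0.116  0.688]
 [ 0.222  0.155  0.66 ]
 [ 0.194  0.189  0.66 ]
 [ 0.161  0.219  0.66 ]
 [ 0.123  0.242  0.66 ]
 [ 0.082  0.259  0.66 ]
 [ 0.038  0.268  0.66 ]
 [-0.006  0.271  0.66 ]
 [-0.05   0.266  0.66 ]
 [-0.093  0.255  0.66 ]
 [-0.134  0.236  0.66 ]
 [-0.17   0.211  0.66 ]
 [-0.202  0.18   0.66 ]
 [-0.229  0.145  0.66 ]]
```

>>> jog_arm:
  increments:
    - {"dx": -0.009,"dy": 0.042,"dz": 0.027,"spin": 0}
    - {"dx": 0.002,"dy": 0.044,"dz": -0.001,"spin": 0}
    - {"dx": 0.01,"dy": 0.043,"dz": -0.001,"spin": 0}
    - {"dx": 0.017,"dy": 0.041,"dz": -0.001,"spin": 0}
    - {"dx": 0.023,"dy": 0.038,"dz": -0.002,"spin": 0}
    - {"dx": 0.029,"dy": 0.034,"dz": -0.002,"spin": 0}
    - {"dx": 0.034,"dy": 0.029,"dz": -0.002,"spin": 0}
    - {"dx": 0.038,"dy": 0.023,"dz": -0.002,"spin": 0}
    - {"dx": 0.041,"dy": 0.016,"dz": -0.002,"spin": 0}
    - {"dx": 0.043,"dy": 0.009,"dz": -0.002,"spin": 0}
    - {"dx": 0.044,"dy": 0.002,"dz": -0.002,"spin": 0}
    - {"dx": 0.044,"dy": -0.005,"dz": -0.002,"spin": 0}

```text
time: 5.7
position: [-0.2018, 0.1787, 0.6626]
orientation: [[-0.803, -0.595, 0.042], [-0.595, 0.804, 0.005], [-0.037, -0.021, -0.999]]
ft_force: [0.1, 0.8, -0.1]
gripper_width: 1.0
```

>>> jog_arm:
  increments:
    - {"dx": 0.035,"dy": -0.01,"dz": 0,"spin": 8}
    - {"dx": 0,"dy": 0,"dz": 0,"spin": 8}
    - {"dx": 0,"dy": 0,"dz": 0,"spin": 8}
    - {"dx": 0,"dy": 0,"dz": 0,"spin": 8}
    - {"dx": 0,"dy": 0,"dz": 0,"spin": 8}
    - {"dx": 0,"dy": 0,"dz": 0,"spin": 8}
    - {"dx": 0,"dy": 0,"dz": 0,"spin": 8}
    - {"dx": 0,"dy": 0,"dz": 0,"spin": 8}
    - {"dx": 0,"dy": 0,"dz": 0,"spin": 8}
    - {"dx": 0,"dy": 0,"dz": 0,"spin": 8}
    - {"dx": 0,"dy": 0,"dz": 0,"spin": 8}

```text
time: 6.8
position: [-0.2181, 0.1566, 0.6623]
orientation: [[-0.639, 0.768, 0.042], [0.769, 0.64, 0.007], [-0.022, 0.036, -0.999]]
ft_force: [-0.1, -0.5, 0.0]
gripper_width: 1.0
```

```bash
python3 - <<'E'
from h import *
o=manip.get_obs(); print(o['time'],o['qpos'].round(4),o['position'],o['orientation'].round(4),o['ft_force']); print((R.T@o['orientation']).round(3))
E
```

```text
6.8 [ 2.2723 -0.0662  0.8484 -0.0521  2.3805  1.5409] [-0.21814712  0.1566437   0.66225408] [[-0.6392  0.7679  0.0415]
 [ 0.7687  0.6395  0.0065]
 [-0.0216  0.0361 -0.9991]] [-0.05812213 -0.49218625  0.00663646]
[[ 0.999  0.051 -0.02 ]
 [ 0.05  -0.998 -0.037]
 [-0.022  0.036 -0.999]]
```

>>> jog_arm:
  increments:
    - {"dx": 0.04,"dy": 0,"dz": 0.014,"spin": 0}
    - {"dx": 0.04,"dy": 0,"dz": 0.014,"spin": 0}
    - {"dx": 0.04,"dy": 0,"dz": 0.014,"spin": 0}
    - {"dx": 0.04,"dy": 0,"dz": 0.014,"spin": 0}
    - {"dx": 0.04,"dy": 0,"dz": 0.014,"spin": 0}
    - {"dx": 0.04,"dy": 0,"dz": 0.014,"spin": 0}
    - {"dx": 0.04,"dy": 0,"dz": 0.014,"spin": 0}
    - {"dx": 0.035,"dy": 0,"dz": 0,"spin": 0}
    - {"dx": 0.033,"dy": 0,"dz": -0.037,"spin": 0}
    - {"dx": 0.033,"dy": 0,"dz": -0.037,"spin": 0}

```text
time: 7.8
position: [-0.3833, 0.3683, 0.599]
orientation: [[-0.635, 0.765, 0.109], [0.758, 0.644, -0.104], [-0.15, 0.017, -0.989]]
ft_force: [-0.8, 0.3, -0.2]
gripper_width: 1.002
```

```bash
cat > s.py <<'E'
from h import *
o=manip.get_obs(); print(o['time'],o['qpos'].round(3),o['position'].round(4),'head',toh(o['position']).round(4),'F',o['ft_force'].round(1),'Fh',(o['ft_force']@R).round(1),'w',round(o['gripper_width'],3)); Q=(R.T@o['orientation']);print(Q.round(3), 'tiltx',np.degrees(np.arcsin(Q[0,2])).round(2),'tilty',np.degrees(np.arcsin(Q[1,2])).round(2))
E
python3 s.py
```

```text
7.8 [ 2.244  0.624  0.062 -0.041  2.605  1.512] [-0.3833  0.3683  0.599 ] head [0.6682 0.7355 0.599 ] F [-0.8  0.3 -0.2] Fh [ 0.7  0.5 -0.2] w 1.002
[[ 0.987  0.056 -0.148]
 [ 0.053 -0.998 -0.025]
 [-0.15   0.017 -0.989]] tiltx -8.54 tilty -1.45
```

```bash
python3 - <<'E'
from h import *
o=manip.get_obs(); Rm=o['orientation']; p=o['position']
f=lambda t,r,z:np.r_[r*np.cos(t)-.077*np.sin(t),r*np.sin(t)+.077*np.cos(t),z]
W=[p+(f(2.244,.25,.64)-p)*s for s in np.linspace(0,1,7)]
W+=[f(t,.25,.64) for t in np.linspace(2.244,-.93,20)[1:]]
print(rows(W,Rm).round(3))
E
```

```text
[[-0.047 -0.002  0.   ]
 [-0.047 -0.002  0.   ]
 [-0.047 -0.002  0.   ]
 [-0.047 -0.002  0.   ]
 [-0.047 -0.002  0.   ]
 [-0.047 -0.002  0.   ]
 [ 0.008  0.043 -0.   ]
 [ 0.001  0.044  0.001]
 [-0.006  0.043  0.002]
 [-0.013  0.042  0.003]
 [-0.02   0.039  0.004]
 [-0.026  0.035  0.005]
 [-0.031  0.03   0.005]
 [-0.036  0.024  0.006]
 [-0.039  0.018  0.006]
 [-0.042  0.011  0.007]
 [-0.043  0.004  0.007]
 [-0.043 -0.003  0.006]
 [-0.042 -0.011  0.006]
 [-0.04  -0.017  0.006]
 [-0.036 -0.024  0.005]
 [-0.032 -0.03   0.004]
 [-0.026 -0.035  0.003]
 [-0.02  -0.038  0.002]
 [-0.014 -0.041  0.001]]
```

>>> jog_arm:
  increments:
    - {"dx": -0.047,"dy": -0.002,"dz": 0,"spin": 0}
    - {"dx": -0.047,"dy": -0.002,"dz": 0,"spin": 0}
    - {"dx": -0.047,"dy": -0.002,"dz": 0,"spin": 0}
    - {"dx": -0.047,"dy": -0.002,"dz": 0,"spin": 0}
    - {"dx": -0.047,"dy": -0.002,"dz": 0,"spin": 0}
    - {"dx": -0.047,"dy": -0.002,"dz": 0,"spin": 0}
    - {"dx": 0.008,"dy": 0.043,"dz": 0,"spin": 0}
    - {"dx": 0.001,"dy": 0.044,"dz": 0.001,"spin": 0}
    - {"dx": -0.006,"dy": 0.043,"dz": 0.002,"spin": 0}
    - {"dx": -0.013,"dy": 0.042,"dz": 0.003,"spin": 0}
    - {"dx": -0.02,"dy": 0.039,"dz": 0.004,"spin": 0}
    - {"dx": -0.026,"dy": 0.035,"dz": 0.005,"spin": 0}

```text
time: 9.0
position: [0.0083, 0.2677, 0.6407]
orientation: [[-0.637, 0.765, 0.094], [0.761, 0.643, -0.087], [-0.127, 0.016, -0.992]]
ft_force: [-0.8, 1.1, -0.2]
gripper_width: 0.999
```

>>> jog_arm:
  increments:
    - {"dx": -0.031,"dy": 0.03,"dz": 0.005,"spin": 0}
    - {"dx": -0.036,"dy": 0.024,"dz": 0.006,"spin": 0}
    - {"dx": -0.039,"dy": 0.018,"dz": 0.006,"spin": 0}
    - {"dx": -0.042,"dy": 0.011,"dz": 0.007,"spin": 0}
    - {"dx": -0.043,"dy": 0.004,"dz": 0.007,"spin": 0}
    - {"dx": -0.043,"dy": -0.003,"dz": 0.006,"spin": 0}
    - {"dx": -0.042,"dy": -0.011,"dz": 0.006,"spin": 0}
    - {"dx": -0.04,"dy": -0.017,"dz": 0.006,"spin": 0}
    - {"dx": -0.036,"dy": -0.024,"dz": 0.005,"spin": 0}
    - {"dx": -0.032,"dy": -0.03,"dz": 0.004,"spin": 0}
    - {"dx": -0.026,"dy": -0.035,"dz": 0.003,"spin": 0}
    - {"dx": -0.02,"dy": -0.038,"dz": 0.002,"spin": 0}

```text
time: 10.2
position: [0.2344, -0.0938, 0.6308]
orientation: [[-0.637, 0.766, 0.092], [0.761, 0.643, -0.082], [-0.122, 0.018, -0.992]]
ft_force: [1.0, -0.1, 0.6]
gripper_width: 1.0
```

```bash
python3 s.py
```

```text
10.2 [-0.68  -0.224  1.078 -0.007  2.165 -1.382] [ 0.2344 -0.0938  0.6308] head [-0.0721  0.5185  0.6308] F [ 1.  -0.1  0.6] Fh [-0.7 -0.8  0.6] w 1.0
[[ 0.991  0.055 -0.121]
 [ 0.052 -0.998 -0.024]
 [-0.122  0.018 -0.992]] tiltx -6.93 tilty -1.4
```

```bash
python3 - <<'E'
from h import *
z=np.load('top.npz'); p,d,K,T=load('top'); v,u=np.mgrid[:384,:512]; P=pt(K,T,d,u,v)
for x in np.arange(.2,1.0,.1):
    print(round(x,1),[ (round(float(y),1),P[(abs(P[...,0]-x)<.05)&(abs(P[...,1]-y)<.05)&(d>0)][:,2].max().round(2)) for y in np.arange(-.6,-.05,.1) if ((abs(P[...,0]-x)<.05)&(abs(P[...,1]-y)<.05)&(d>0)).any()])
E
```

```text
0.2 [(-0.5, np.float64(0.2)), (-0.4, np.float64(0.01)), (-0.3, np.float64(0.01)), (-0.2, np.float64(0.0)), (-0.1, np.float64(0.15))]
0.3 [(-0.5, np.float64(0.22)), (-0.4, np.float64(0.02)), (-0.3, np.float64(0.03)), (-0.2, np.float64(0.02)), (-0.1, np.float64(0.17))]
0.4 [(-0.5, np.float64(0.24)), (-0.4, np.float64(0.01)), (-0.3, np.float64(0.0)), (-0.2, np.float64(0.02)), (-0.1, np.float64(0.17))]
0.5 [(-0.5, np.float64(0.26)), (-0.4, np.float64(0.09)), (-0.3, np.float64(0.09)), (-0.2, np.float64(0.05)), (-0.1, np.float64(0.05))]
0.6 [(-0.5, np.float64(0.28)), (-0.4, np.float64(0.19)), (-0.3, np.float64(0.16)), (-0.2, np.float64(0.08)), (-0.1, np.float64(0.05))]
0.7 [(-0.5, np.float64(0.3)), (-0.4, np.float64(0.27)), (-0.3, np.float64(0.27)), (-0.2, np.float64(0.27)), (-0.1, np.float64(0.27))]
0.8 [(-0.5, np.float64(0.31)), (-0.4, np.float64(0.27)), (-0.3, np.float64(0.27)), (-0.2, np.float64(0.27)), (-0.1, np.float64(0.27))]
0.9 [(-0.5, np.float64(0.33)), (-0.4, np.float64(0.39)), (-0.3, np.float64(0.39)), (-0.2, np.float64(0.27)), (-0.1, np.float64(0.4))]
```

>>> jog_arm:
  increments:
    - {"dx": -0.014,"dy": -0.041,"dz": 0.001,"spin": 0}
    - {"dx": -0.01,"dy": -0.02,"dz": 0,"spin": 0}

```text
time: 10.4
position: [0.206, -0.1462, 0.6319]
orientation: [[-0.634, 0.768, 0.092], [0.763, 0.641, -0.082], [-0.122, 0.018, -0.992]]
ft_force: [0.8, -0.1, -0.1]
gripper_width: 1.0
```

```bash
python3 s.py
```

```text
10.4 [-0.96  -0.227  1.076  0.034  2.172 -1.633] [ 0.206  -0.1462  0.6319] head [-0.0969  0.5727  0.6319] F [ 0.8 -0.1 -0.1] Fh [-0.6 -0.6 -0.1] w 1.0
[[ 0.991  0.052 -0.121]
 [ 0.049 -0.998 -0.024]
 [-0.122  0.018 -0.992]] tiltx -6.95 tilty -1.4
```

```bash
python3 - <<'E'
from h import *
o=manip.get_obs(); Rm=o['orientation']; p=o['position']
f=lambda t,r,z:np.r_[r*np.cos(t)-.077*np.sin(t),r*np.sin(t)+.077*np.cos(t),z]
W=[p]+[f(t,.235,.66) for t in np.linspace(-.96,2.22,20)[1:]]
print(rows(W,Rm).round(3))
E
```

```text
[[ 0.013  0.032 -0.029]
 [ 0.019  0.037 -0.002]
 [ 0.025  0.033 -0.002]
 [ 0.03   0.028 -0.003]
 [ 0.034  0.023 -0.004]
 [ 0.038  0.017 -0.004]
 [ 0.04   0.01  -0.005]
 [ 0.041  0.003 -0.005]
 [ 0.041 -0.003 -0.005]
 [ 0.04  -0.01  -0.005]
 [ 0.037 -0.017 -0.005]
 [ 0.034 -0.023 -0.005]
 [ 0.03  -0.028 -0.004]
 [ 0.025 -0.033 -0.004]
 [ 0.019 -0.037 -0.003]
 [ 0.013 -0.039 -0.002]
 [ 0.006 -0.041 -0.001]
 [-0.001 -0.041 -0.001]
 [-0.008 -0.041  0.   ]]
```

>>> jog_arm:
  increments:
    - {"dx": 0.013,"dy": 0.032,"dz": -0.029,"spin": 0}
    - {"dx": 0.019,"dy": 0.037,"dz": -0.002,"spin": 0}
    - {"dx": 0.025,"dy": 0.033,"dz": -0.002,"spin": 0}
    - {"dx": 0.03,"dy": 0.028,"dz": -0.003,"spin": 0}
    - {"dx": 0.034,"dy": 0.023,"dz": -0.004,"spin": 0}
    - {"dx": 0.038,"dy": 0.017,"dz": -0.004,"spin": 0}
    - {"dx": 0.04,"dy": 0.01,"dz": -0.005,"spin": 0}
    - {"dx": 0.041,"dy": 0.003,"dz": -0.005,"spin": 0}
    - {"dx": 0.041,"dy": -0.003,"dz": -0.005,"spin": 0}
    - {"dx": 0.04,"dy": -0.01,"dz": -0.005,"spin": 0}
    - {"dx": 0.037,"dy": -0.017,"dz": -0.005,"spin": 0}
    - {"dx": 0.034,"dy": -0.023,"dz": -0.005,"spin": 0}

```text
time: 11.6
position: [0.05, 0.2246, 0.6592]
orientation: [[-0.637, 0.765, 0.092], [0.761, 0.643, -0.086], [-0.125, 0.015, -0.992]]
ft_force: [0.4, 1.1, 0.5]
gripper_width: 1.004
```

>>> jog_arm:
  increments:
    - {"dx": 0.03,"dy": -0.028,"dz": -0.004,"spin": 0}
    - {"dx": 0.025,"dy": -0.033,"dz": -0.004,"spin": 0}
    - {"dx": 0.019,"dy": -0.037,"dz": -0.003,"spin": 0}
    - {"dx": 0.013,"dy": -0.039,"dz": -0.002,"spin": 0}
    - {"dx": 0.006,"dy": -0.041,"dz": -0.001,"spin": 0}
    - {"dx": -0.001,"dy": -0.041,"dz": -0.001,"spin": 0}
    - {"dx": -0.008,"dy": -0.041,"dz": 0,"spin": 0}
    - {"dx": 0,"dy": 0,"dz": -0.04,"spin": 0}
    - {"dx": 0,"dy": 0,"dz": -0.04,"spin": 0}
    - {"dx": 0,"dy": 0,"dz": -0.04,"spin": 0}

```text
time: 12.6
position: [-0.2104, 0.1317, 0.7215]
orientation: [[-0.641, 0.764, 0.069], [0.762, 0.645, -0.054], [-0.086, 0.018, -0.996]]
ft_force: [-0.5, -0.0, -0.9]
gripper_width: 1.0
```

```bash
python3 s.py
```

```text
12.6 [ 2.29   0.038  0.533 -0.035  2.657  1.56 ] [-0.2104  0.1317  0.7215] head [0.3751 0.7391 0.7215] F [-0.5 -0.  -0.9] Fh [ 0.3  0.4 -0.9] w 1.0
[[ 0.995  0.057 -0.085]
 [ 0.056 -0.998 -0.023]
 [-0.086  0.018 -0.996]] tiltx -4.88 tilty -1.31
```

>>> jog_arm:
  increments:
    - {"dx": -0.025,"dy": 0,"dz": -0.043,"spin": 0}
    - {"dx": -0.025,"dy": 0,"dz": -0.043,"spin": 0}
    - {"dx": -0.025,"dy": 0,"dz": -0.043,"spin": 0}
    - {"dx": -0.025,"dy": 0,"dz": -0.043,"spin": 0}

```text
time: 13.0
position: [-0.1593, 0.0663, 0.7389]
orientation: [[-0.642, 0.766, 0.011], [0.766, 0.642, 0.019], [0.007, 0.021, -1.0]]
ft_force: [-0.1, -1.0, 0.6]
gripper_width: 0.996
```

```bash
python3 s.py
```

```text
13.0 [ 2.329 -0.118  0.596 -0.045  2.658  1.592] [-0.1593  0.0663  0.7389] head [0.2923 0.7375 0.7389] F [-0.1 -1.   0.6] Fh [-0.8  0.6  0.6] w 0.996
[[ 0.999  0.054  0.008]
 [ 0.054 -0.998 -0.02 ]
 [ 0.007  0.021 -1.   ]] tiltx 0.47 tilty -1.16
```

>>> jog_arm:
  increments:
    - {"dx": 0.01,"dy": 0,"dz": -0.049,"spin": 0}
    - {"dx": 0.01,"dy": 0,"dz": -0.049,"spin": 0}
    - {"dx": 0.01,"dy": 0,"dz": -0.049,"spin": 0}
    - {"dx": 0.01,"dy": 0,"dz": -0.049,"spin": 0}

```text
time: 13.4
position: [-0.1894, 0.0958, 0.7647]
orientation: [[-0.64, 0.766, -0.055], [0.76, 0.642, 0.098], [0.111, 0.021, -0.994]]
ft_force: [-0.1, -0.2, 1.2]
gripper_width: 0.999
```

```bash
python3 s.py
```

```text
13.4 [ 2.351 -0.027  0.401 -0.065  2.658  1.593] [-0.1894  0.0958  0.7647] head [0.3339 0.7439 0.7647] F [-0.1 -0.2  1.2] Fh [-0.1  0.2  1.2] w 0.999
[[ 0.992  0.054  0.112]
 [ 0.056 -0.998 -0.015]
 [ 0.111  0.021 -0.994]] tiltx 6.4 tilty -0.87
```

>>> jog_arm:
  increments:
    - {"dx": 0.01,"dy": 0,"dz": -0.049,"spin": 0}
    - {"dx": 0.01,"dy": 0,"dz": -0.049,"spin": 0}
    - {"dx": 0.01,"dy": 0,"dz": -0.049,"spin": 0}
    - {"dx": 0.01,"dy": 0,"dz": -0.049,"spin": 0}
    - {"dx": 0.01,"dy": 0,"dz": -0.049,"spin": 0}
    - {"dx": 0.01,"dy": 0,"dz": -0.049,"spin": 0}

```text
time: 14.0
position: [-0.1947, 0.1022, 0.7983]
orientation: [[-0.624, 0.765, -0.157], [0.734, 0.644, 0.215], [0.266, 0.019, -0.964]]
ft_force: [0.0, -0.8, 0.5]
gripper_width: 1.0
```

```bash
python3 s.py
```

```text
14.0 [ 2.367  0.009  0.208 -0.095  2.657  1.576] [-0.1947  0.1022  0.7983] head [0.3422 0.7443 0.7983] F [ 0.  -0.8  0.5] Fh [-0.6  0.4  0.5] w 1.0
[[ 0.962  0.056  0.266]
 [ 0.059 -0.998 -0.003]
 [ 0.266  0.019 -0.964]] tiltx 15.45 tilty -0.2
```

>>> jog_arm:
  increments:
    - {"dx": 0,"dy": 0,"dz": -0.049,"spin": 0}
    - {"dx": 0,"dy": 0,"dz": -0.049,"spin": 0}
    - {"dx": 0,"dy": 0,"dz": -0.049,"spin": 0}
    - {"dx": 0,"dy": 0,"dz": -0.049,"spin": 0}
    - {"dx": 0,"dy": 0,"dz": -0.049,"spin": 0}
    - {"dx": 0,"dy": 0,"dz": -0.049,"spin": 0}

```text
time: 14.6
position: [-0.1396, 0.0459, 0.8245]
orientation: [[-0.597, 0.762, -0.251], [0.695, 0.648, 0.313], [0.401, 0.012, -0.916]]
ft_force: [1.1, -0.4, -0.0]
gripper_width: 1.003
```

```bash
python3 s.py
```

```text
14.6 [ 2.531 -0.1    0.174 -0.243  2.657  1.585] [-0.1396  0.0459  0.8245] head [0.264  0.7339 0.8245] F [ 1.1 -0.4 -0. ] Fh [-1.  -0.6 -0. ] w 1.003
[[ 0.914  0.061  0.401]
 [ 0.061 -0.998  0.013]
 [ 0.401  0.012 -0.916]] tiltx 23.61 tilty 0.76
```

>>> jog_arm:
  increments:
    - {"dx": 0.03,"dy": 0,"dz": -0.02,"spin": 0}
    - {"dx": 0.02,"dy": 0,"dz": -0.045,"spin": 0}
    - {"dx": 0.02,"dy": 0,"dz": -0.045,"spin": 0}
    - {"dx": 0.02,"dy": 0,"dz": -0.045,"spin": 0}

```text
time: 15.0
position: [-0.1536, 0.063, 0.8419]
orientation: [[-0.577, 0.761, -0.298], [0.667, 0.649, 0.366], [0.472, 0.012, -0.882]]
ft_force: [0.1, -0.2, 1.3]
gripper_width: 1.002
```

```bash
python3 s.py; python3 - <<'E'
from h import *
o=manip.get_obs(); Rm=o['orientation']; p=o['position']
# leave outward+down, then arc to front
t0=o['qpos'][0]
f=lambda t,r,z:np.r_[r*np.cos(t)-.077*np.sin(t),r*np.sin(t)+.077*np.cos(t),z]
print('r in-plane',np.sqrt(p[0]**2+p[1]**2-.077**2))
W=[p]+[p+(f(2.25,.27,.66)-p)*s for s in (1/4,2/4,3/4,1)]
W+=[f(t,.27,.66) for t in np.linspace(2.25,.5,12)[1:]]
print(rows(W,Rm).round(3)); print(W[-1])
E
```

```text
15.0 [ 2.494 -0.043  0.036 -0.244  2.657  1.541] [-0.1536  0.063   0.8419] head [0.2861 0.7349 0.8419] F [ 0.1 -0.2  1.3] Fh [-0.2  0.1  1.3] w 1.002
[[ 0.88   0.063  0.472]
 [ 0.061 -0.998  0.019]
 [ 0.472  0.012 -0.882]] tiltx 28.14 tilty 1.06
r in-plane 0.14703009474160492
[[ 0.006  0.001  0.055]
 [ 0.006  0.001  0.055]
 [ 0.006  0.001  0.055]
 [ 0.006  0.001  0.055]
 [ 0.006  0.044  0.004]
 [ 0.     0.045  0.001]
 [-0.006  0.044 -0.003]
 [-0.012  0.043 -0.006]
 [-0.018  0.04  -0.009]
 [-0.023  0.036 -0.012]
 [-0.028  0.032 -0.015]
 [-0.032  0.026 -0.017]
 [-0.035  0.02  -0.019]
 [-0.038  0.014 -0.02 ]
 [-0.039  0.007 -0.021]]
[0.20003153 0.19701875 0.66      ]
```

>>> jog_arm:
  increments:
    - {"dx": 0.005,"dy": 0,"dz": 0.044,"spin": 0}
    - {"dx": 0.005,"dy": 0,"dz": 0.044,"spin": 0}
    - {"dx": 0.005,"dy": 0,"dz": 0.044,"spin": 0}
    - {"dx": 0.005,"dy": 0,"dz": 0.044,"spin": 0}
    - {"dx": 0.005,"dy": 0,"dz": 0.044,"spin": 3.6}
    - {"dx": 0.006,"dy": 0.044,"dz": 0.004,"spin": 0}
    - {"dx": 0,"dy": 0.045,"dz": 0.001,"spin": 0}
    - {"dx": -0.006,"dy": 0.044,"dz": -0.003,"spin": 0}
    - {"dx": -0.012,"dy": 0.043,"dz": -0.006,"spin": 0}
    - {"dx": -0.018,"dy": 0.04,"dz": -0.009,"spin": 0}
    - {"dx": -0.023,"dy": 0.036,"dz": -0.012,"spin": 0}
    - {"dx": -0.028,"dy": 0.032,"dz": -0.015,"spin": 0}

```text
time: 16.2
position: [-0.1152, 0.1883, 0.69]
orientation: [[-0.528, 0.807, -0.265], [0.736, 0.591, 0.33], [0.423, -0.021, -0.906]]
ft_force: [-0.3, 0.5, 0.2]
gripper_width: 1.001
```

```bash
python3 s.py; python3 - <<'E'
from h import *
o=manip.get_obs(); Rm=o['orientation']; p=o['position']
# target above grip: grasp point at head (0.014,.137,.176+.09)
q=Rm[:,2]
for off in (.06,):
    tgt=tow([.014,.137,.176])-q*(-.008)*1.0   # TCP = grasp + 8mm along z
    tgt=tow([.014,.137,.176])+q*.008
    pre=tgt-q*off
    print('pre',pre,'tgt',tgt,'delta tool',(pre-p)@Rm, (tgt-pre)@Rm)
E
```

```text
16.2 [ 1.012 -0.418  1.051  0.553  2.275  0.797] [-0.1152  0.1883  0.69  ] head [0.3634 0.6289 0.69  ] F [-0.3  0.5  0.2] Fh [ 0.6 -0.1  0.2] w 1.001
[[ 0.906 -0.011  0.424]
 [-0.019 -1.     0.014]
 [ 0.423 -0.021 -0.906]] tiltx 25.06 tilty 0.81
pre [0.50180412 0.18681966 0.22309864] tgt [0.48587629 0.20664313 0.16875405] delta tool [-0.52457808  0.50654635  0.25860259] [ 7.83734387e-18 -4.41068900e-17  6.00000000e-02]
```

>>> jog_arm:
  increments:
    - {"dx": -0.0214,"dy": 0.0282,"dz": -0.0024,"spin": 0}
    - {"dx": -0.0214,"dy": 0.0282,"dz": -0.0024,"spin": 0}
    - {"dx": -0.0214,"dy": 0.0282,"dz": -0.0024,"spin": 0}
    - {"dx": -0.0214,"dy": 0.0282,"dz": -0.0024,"spin": 0}
    - {"dx": -0.0214,"dy": 0.0282,"dz": -0.0024,"spin": 0}
    - {"dx": -0.0214,"dy": 0.0282,"dz": -0.0024,"spin": 0}
    - {"dx": -0.0214,"dy": 0.0282,"dz": -0.0024,"spin": 0}
    - {"dx": -0.0214,"dy": 0.0282,"dz": -0.0024,"spin": 0}
    - {"dx": -0.0214,"dy": 0.0282,"dz": -0.0024,"spin": 0}
    - {"dx": -0.0214,"dy": 0.0282,"dz": -0.0024,"spin": 0}
    - {"dx": -0.0214,"dy": 0.0282,"dz": -0.0024,"spin": 0}
    - {"dx": -0.0214,"dy": 0.0282,"dz": -0.0024,"spin": 0}

```text
time: 17.4
position: [0.2468, 0.1893, 0.6132]
orientation: [[-0.529, 0.809, -0.257], [0.744, 0.588, 0.318], [0.408, -0.023, -0.913]]
ft_force: [-0.2, -0.1, -0.2]
gripper_width: 1.0
```

```bash
cat > tgt.py <<'E'
import sys
from h import *
# usage: tgt hx hy hz off n : grasp point target in head frame, backed off along tool z
hx,hy,hz,off,n=map(float,sys.argv[1:6])
o=manip.get_obs(); Rm=o['orientation']; p=o['position']; q=Rm[:,2]
t=tow([hx,hy,hz])+q*(.008-off)
D=(t-p)@Rm
print('t',t.round(4),'total',D.round(4),'per row',(D/n).round(4),'len/row',np.linalg.norm(D/n).round(4))
E
python3 s.py;python3 tgt.py .014 .137 .176 .06 11
```

```text
17.4 [ 0.051 -0.036  1.052  0.471  2.326 -0.281] [0.2468 0.1893 0.6132] head [0.1469 0.3387 0.6132] F [-0.2 -0.1 -0.2] Fh [-0.   0.2 -0.2] w 1.0
[[ 0.913 -0.015  0.409]
 [-0.023 -1.     0.015]
 [ 0.408 -0.023 -0.913]] tiltx 24.12 tilty 0.86
t [0.5014 0.1875 0.2235] total [-0.2952  0.2137  0.2896] per row [-0.0268  0.0194  0.0263] len/row 0.0423
```

>>> jog_arm:
  increments:
    - {"dx": -0.0268,"dy": 0.0194,"dz": 0.0263,"spin": 0}
    - {"dx": -0.0268,"dy": 0.0194,"dz": 0.0263,"spin": 0}
    - {"dx": -0.0268,"dy": 0.0194,"dz": 0.0263,"spin": 0}
    - {"dx": -0.0268,"dy": 0.0194,"dz": 0.0263,"spin": 0}
    - {"dx": -0.0268,"dy": 0.0194,"dz": 0.0263,"spin": 0}
    - {"dx": -0.0268,"dy": 0.0194,"dz": 0.0263,"spin": 0}
    - {"dx": -0.0268,"dy": 0.0194,"dz": 0.0263,"spin": 0}
    - {"dx": -0.0268,"dy": 0.0194,"dz": 0.0263,"spin": 0}
    - {"dx": -0.0268,"dy": 0.0194,"dz": 0.0263,"spin": 0}
    - {"dx": -0.0268,"dy": 0.0194,"dz": 0.0263,"spin": 0}
    - {"dx": -0.0268,"dy": 0.0194,"dz": 0.0263,"spin": 0}

```text
time: 18.5
position: [0.5005, 0.1872, 0.2228]
orientation: [[-0.529, 0.809, -0.257], [0.744, 0.588, 0.318], [0.408, -0.023, -0.913]]
ft_force: [0.3, 1.3, -0.9]
gripper_width: 1.0
```

```bash
python3 s.py;python3 tgt.py .014 .137 .176 .06 1;python3 tgt.py .014 .137 .176 .0 3
python3 - <<'E'
from h import *
p,d,c=cap('scene'); cv2.imwrite('pics/s3.png',cv2.resize(p[60:330,130:390,::-1],(578,600),interpolation=cv2.INTER_CUBIC))
E
```

```text
18.5 [ 0.025  0.49   1.422  0.331  1.5   -0.667] [0.5005 0.1872 0.2228] head [-0.0069  0.1371  0.2228] F [ 0.3  1.3 -0.9] Fh [ 0.9 -1.  -0.9] w 1.0
[[ 0.913 -0.015  0.409]
 [-0.023 -1.     0.015]
 [ 0.408 -0.023 -0.913]] tiltx 24.13 tilty 0.85
t [0.5014 0.1875 0.2235] total [-0.      0.0008 -0.0008] per row [-0.      0.0008 -0.0008] len/row 0.0011
t [0.4859 0.2065 0.1687] total [-0.      0.0008  0.0592] per row [-0.      0.0003  0.0197] len/row 0.0197
```

View pics/s3.png

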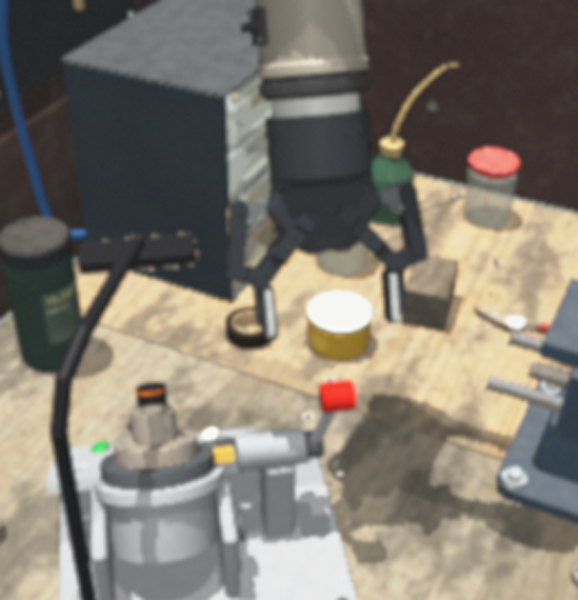

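>>> jog_arm:
  increments:
    - {"dx": 0,"dy": 0,"dz": 0.0195,"spin": 0}
    - {"dx": 0,"dy": 0,"dz": 0.0195,"spin": 0}
    - {"dx": 0,"dy": 0,"dz": 0.0195,"spin": 0}
  gripper: 100

```text
time: 18.85
position: [0.4845, 0.2059, 0.1701]
orientation: [[-0.528, 0.809, -0.258], [0.744, 0.587, 0.318], [0.409, -0.024, -0.912]]
ft_force: [0.4, 1.0, 0.1]
gripper_width: 0.611
```

>>> jog_arm:
  increments:
    - {"dx": 0,"dy": 0,"dz": 0,"spin": 0}
    - {"dx": 0,"dy": 0,"dz": 0,"spin": 0}
    - {"dx": 0,"dy": 0,"dz": 0,"spin": 0}
    - {"dx": 0,"dy": 0,"dz": 0,"spin": 0}
  gripper: 255

```text
time: 19.25
position: [0.4856, 0.2058, 0.1712]
orientation: [[-0.529, 0.809, -0.256], [0.744, 0.587, 0.319], [0.408, -0.022, -0.913]]
ft_force: [1.6, 4.9, -3.7]
gripper_width: 0.293
```

```bash
python3 s.py
python3 - <<'E'
from h import *
p,d,c=cap('scene'); cv2.imwrite('pics/s4.png',cv2.resize(p[130:280,200:360,::-1],(640,600),interpolation=cv2.INTER_CUBIC))
o=manip.get_obs(); Rm=o['orientation']
# arc increments in tool frame: pivot (-.0115,.137,.1055), R=.075
a=np.radians(20)-np.linspace(0,1.1,10)
W=np.array([tow([-.0115+.075*np.sin(t),.137,.1055+.075*np.cos(t)]) for t in a]); print(rows(W,Rm).round(4)); 
E
```

```text
19.25 [ 0.058  0.521  1.524  0.347  1.363 -0.683] [0.4856 0.2058 0.1712] head [0.0169 0.1378 0.1712] F [ 1.6  4.9 -3.7] Fh [ 3.  -4.2 -3.7] w 0.293
[[ 0.913 -0.016  0.409]
 [-0.024 -1.     0.013]
 [ 0.408 -0.022 -0.913]] tiltx 24.12 tilty 0.77
[[-0.007   0.0001 -0.006 ]
 [-0.0076  0.0001 -0.0051]
 [-0.0082  0.0001 -0.0041]
 [-0.0086  0.0002 -0.0031]
 [-0.0089  0.0002 -0.002 ]
 [-0.0091  0.0002 -0.0009]
 [-0.0092  0.0002  0.0002]
 [-0.0091  0.0002  0.0013]
 [-0.0088  0.0002  0.0024]]
```

View pics/s4.png

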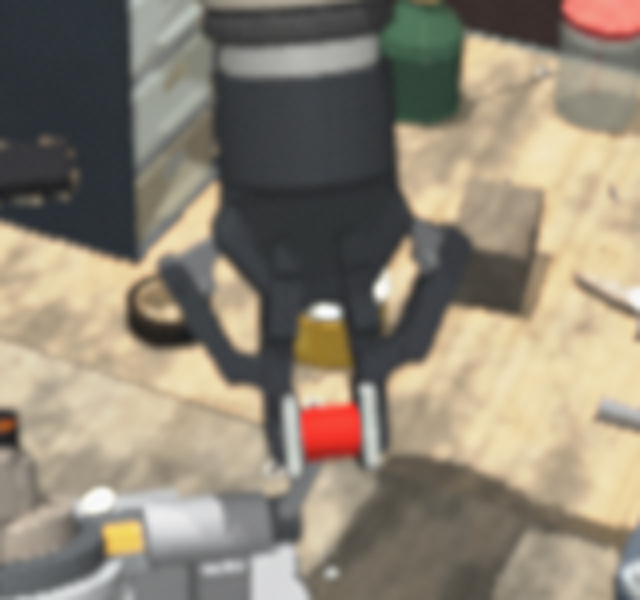

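>>> jog_arm:
  increments:
    - {"dx": -0.007,"dy": 0,"dz": -0.006,"spin": 0}
    - {"dx": -0.0076,"dy": 0,"dz": -0.0051,"spin": 0}
    - {"dx": -0.0082,"dy": 0,"dz": -0.0041,"spin": 0}
    - {"dx": -0.0086,"dy": 0,"dz": -0.0031,"spin": 0}
    - {"dx": -0.0089,"dy": 0,"dz": -0.002,"spin": 0}
    - {"dx": -0.0091,"dy": 0,"dz": -0.0009,"spin": 0}
    - {"dx": -0.0092,"dy": 0,"dz": 0.0002,"spin": 0}
    - {"dx": -0.0091,"dy": 0,"dz": 0.0013,"spin": 0}
    - {"dx": -0.0088,"dy": 0,"dz": 0.0024,"spin": 0}
    - {"dx": 0,"dy": 0,"dz": 0,"spin": 0}

```text
time: 20.3
position: [0.5307, 0.1438, 0.1562]
orientation: [[-0.528, 0.81, -0.256], [0.744, 0.586, 0.321], [0.41, -0.021, -0.912]]
ft_force: [1.5, 7.2, -2.0]
gripper_width: 0.289
```

```bash
python3 s.py
```

```text
20.3 [-0.049  0.598  1.43   0.317  1.411 -0.769] [0.5307 0.1438 0.1562] head [-0.0598  0.1389  0.1562] F [ 1.5  7.2 -2. ] Fh [ 4.9 -5.5 -2. ] w 0.289
[[ 0.912 -0.017  0.41 ]
 [-0.024 -1.     0.012]
 [ 0.41  -0.021 -0.912]] tiltx 24.22 tilty 0.68
```

>>> jog_arm:
  increments:
    - {"dx": -0.002,"dy": 0,"dz": 0.0008,"spin": 0}
    - {"dx": -0.002,"dy": 0,"dz": 0.0008,"spin": 0}
    - {"dx": 0,"dy": 0,"dz": 0,"spin": 0}

```text
time: 20.6
position: [0.5322, 0.1418, 0.1539]
orientation: [[-0.529, 0.809, -0.255], [0.743, 0.587, 0.321], [0.41, -0.02, -0.912]]
ft_force: [-0.1, 8.3, 3.5]
gripper_width: 0.288
```

```bash
python3 s.py
```

```text
20.6 [-0.052  0.602  1.428  0.317  1.409 -0.774] [0.5322 0.1418 0.1539] head [-0.0623  0.1389  0.1539] F [-0.1  8.3  3.5] Fh [ 6.7 -4.9  3.5] w 0.288
[[ 0.912 -0.016  0.41 ]
 [-0.023 -1.     0.012]
 [ 0.41  -0.02  -0.912]] tiltx 24.21 tilty 0.67
```

>>> jog_arm:
  increments:
    - {"dx": -0.0025,"dy": 0,"dz": 0.0012,"spin": 0}
    - {"dx": -0.0025,"dy": 0,"dz": 0.0012,"spin": 0}
    - {"dx": 0,"dy": 0,"dz": 0,"spin": 0}

```text
time: 20.9
position: [0.5346, 0.1385, 0.15]
orientation: [[-0.529, 0.81, -0.254], [0.744, 0.587, 0.321], [0.409, -0.02, -0.912]]
ft_force: [1.8, 5.1, 4.8]
gripper_width: 0.294
```

```bash
python3 s.py
python3 - <<'E'
from h import *
p,d,c=cap('scene'); cv2.imwrite('pics/s5.png',cv2.resize(p[110:290,180:360,::-1],(600,600),interpolation=cv2.INTER_CUBIC))
E
```

```text
20.9 [-0.057  0.61   1.427  0.315  1.404 -0.78 ] [0.5346 0.1385 0.15  ] head [-0.0664  0.139   0.15  ] F [1.8 5.1 4.8] Fh [ 3.  -4.5  4.8] w 0.294
[[ 0.912 -0.016  0.409]
 [-0.023 -1.     0.011]
 [ 0.409 -0.02  -0.912]] tiltx 24.15 tilty 0.64
```

View pics/s5.png

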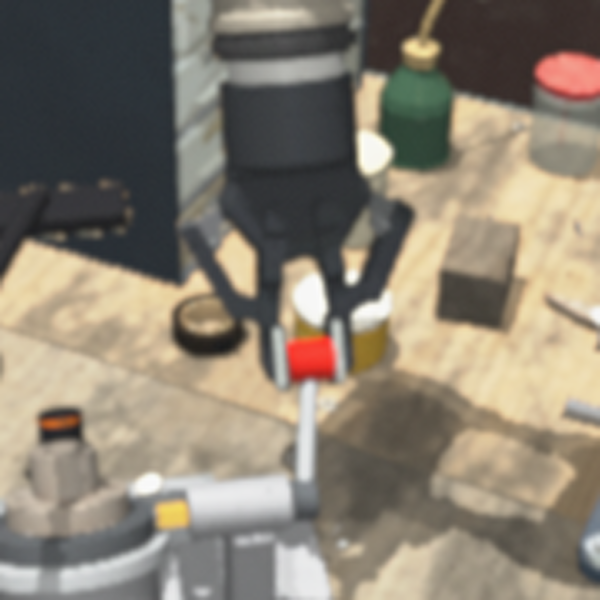

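```bash
cat > red.py <<'E'
from h import *
from scipy.optimize import least_squares
p,d,c=cap('scene'); p,d,K,T=load('scene'); v,u=np.mgrid[:384,:512]; P=pt(K,T,d,u,v); hsv=cv2.cvtColor(p,cv2.COLOR_RGB2HSV)
m=(cv2.inRange(hsv,(0,200,100),(6,255,255))>0)&(u>200)&(u<330); q=toh(P[m]); q=q[(q[:,2]>.1)&(abs(q[:,1]-.137)<.03)]
cam=toh(np.linalg.inv(T)[:3,3]); med=np.median(q,0); e=cam-med; e[1]=0; e/=np.linalg.norm(e)
c=med-e*.012; print('n',len(q),'med',med.round(4),'centre~',c.round(4),'rel pivot',(c-[-.0115,.137,.1055]).round(4),'lean deg',np.degrees(np.arctan2(c[0]+.0115,c[2]-.1055)).round(1),'R',np.hypot(c[0]+.0115,c[2]-.1055).round(4))
E
python3 red.py
python3 - <<'E'
# same estimator on first image: med(.0222,.1371,.1834)
from h import *
T=load('scene')[3]; cam=toh(np.linalg.inv(T)[:3,3]); med=np.array([.0222,.1371,.1834]); e=cam-med; e[1]=0; e/=np.linalg.norm(e); print(med-e*.012)
E
```

```text
n 107 med [-0.0495  0.1376  0.1695] centre~ [-0.0586  0.1376  0.1617] rel pivot [-0.0471  0.0006  0.0562] lean deg -40.0 R 0.0733
[0.01347128 0.1371     0.17516535]
```

>>> jog_arm:
  increments:
    - {"dx": 0,"dy": 0,"dz": 0,"spin": 0}
    - {"dx": 0,"dy": 0,"dz": 0,"spin": 0}
    - {"dx": 0,"dy": 0,"dz": 0,"spin": 0}
  gripper: 110

```text
time: 21.3
position: [0.5337, 0.137, 0.148]
orientation: [[-0.528, 0.809, -0.257], [0.745, 0.587, 0.317], [0.408, -0.024, -0.913]]
ft_force: [-0.2, -0.6, 0.5]
gripper_width: 0.569
```

```bash
python3 s.py; python3 red.py; python3 - <<'E'
from h import *
p,d,K,T=load('scene'); cv2.imwrite('pics/s6.png',cv2.resize(p[150:290,200:340,::-1],(600,600),interpolation=cv2.INTER_CUBIC))
print(proj(K,T,[tow([-.0115,.137,.1055]),tow([-.0627,.137,.1603]),tow([-.0586,.137,.1617])]))
hsv=cv2.cvtColor(p,cv2.COLOR_RGB2HSV); m=cv2.inRange(hsv,(0,180,80),(6,255,255)); m[:,:200]=0;m[:,330:]=0; v,u=np.nonzero(m); print(u.mean(),v.mean(),u.min(),u.max(),v.min(),v.max())
E
```

```text
21.3 [-0.058  0.611  1.429  0.311  1.402 -0.78 ] [0.5337 0.137  0.148 ] head [-0.067   0.1407  0.148 ] F [-0.2 -0.6  0.5] Fh [-0.4  0.5  0.5] w 0.569
[[ 0.913 -0.016  0.408]
 [-0.025 -1.     0.015]
 [ 0.408 -0.024 -0.913]] tiltx 24.08 tilty 0.88
n 121 med [-0.0494  0.1384  0.1697] centre~ [-0.0585  0.1384  0.1619] rel pivot [-0.047   0.0014  0.0564] lean deg -39.8 R 0.0734
[[275.83082153 257.03656967]
 [270.84338565 216.53495615]
 [271.31974342 217.34908473]]
273.1458333333333 217.09722222222223 266 280 212 223
```

View pics/s6.png

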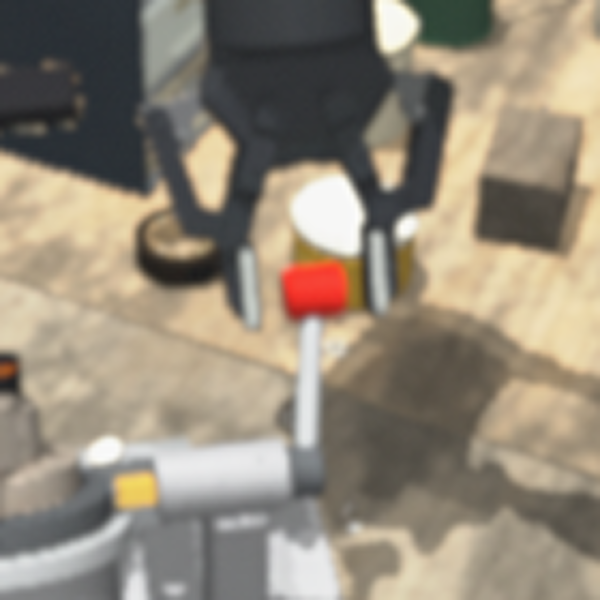

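```bash
python3 - <<'E'
from h import *
p,d,c=cap('top'); p,d,K,T=load('top'); v,u=np.mgrid[:384,:512]; P=pt(K,T,d,u,v); hsv=cv2.cvtColor(p,cv2.COLOR_RGB2HSV)
m=(cv2.inRange(hsv,(0,120,50),(8,255,255))>0)&(u>150)&(u<250)&(v>150)&(v<260); q=toh(P[m]); print(m.sum(),q.min(0),q.max(0),np.median(q,0))
cv2.imwrite('pics/t6.png',cv2.resize(p[140:260,130:250,::-1],(600,600),interpolation=cv2.INTER_CUBIC))
E
```

```text
75 [-0.06745451  0.09761275  0.01036807] [-0.04679015  0.19029404  0.47046988] [-0.05499864  0.13634078  0.17210309]
```

View pics/t6.png

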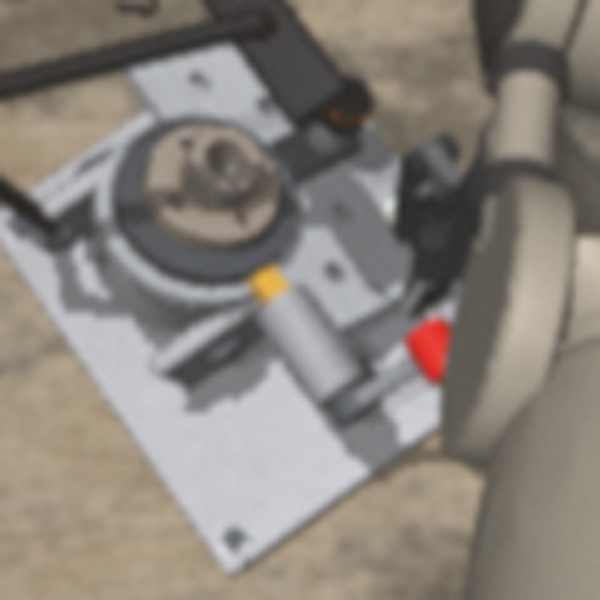

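>>> jog_arm:
  increments:
    - {"dx": 0,"dy": 0.003,"dz": -0.045,"spin": 0}
    - {"dx": 0.02,"dy": 0,"dz": 0,"spin": 0}
    - {"dx": 0.021,"dy": 0,"dz": 0,"spin": 0}
    - {"dx": 0,"dy": 0,"dz": 0,"spin": 0}
    - {"dx": 0,"dy": 0,"dz": 0.025,"spin": 0}
    - {"dx": 0,"dy": 0,"dz": 0.021,"spin": 0}
    - {"dx": -0.01,"dy": 0,"dz": 0,"spin": 0}
  gripper: 255

```text
time: 22.1
position: [0.5158, 0.1646, 0.1571]
orientation: [[-0.527, 0.807, -0.265], [0.743, 0.59, 0.318], [0.413, -0.03, -0.91]]
ft_force: [-7.9, 11.1, 0.9]
gripper_width: 0.001
```

```bash
python3 s.py
```

```text
22.1 [-0.013  0.581  1.46   0.325  1.398 -0.742] [0.5158 0.1646 0.1571] head [-0.0342  0.1384  0.1571] F [-7.9 11.1  0.9] Fh [13.6 -0.4  0.9] w 0.001
[[ 0.91  -0.013  0.414]
 [-0.024 -0.999  0.022]
 [ 0.413 -0.03  -0.91 ]] tiltx 24.43 tilty 1.24
```

>>> jog_arm:
  increments:
    - {"dx": -0.003,"dy": 0,"dz": 0,"spin": 0}
    - {"dx": 0,"dy": 0,"dz": 0,"spin": 0}

```text
time: 22.3
position: [0.5158, 0.1645, 0.1574]
orientation: [[-0.525, 0.807, -0.271], [0.74, 0.59, 0.324], [0.421, -0.031, -0.906]]
ft_force: [-13.7, 18.5, -1.7]
gripper_width: 0.002
```

```bash
python3 s.py; python3 red.py
```

```text
22.3 [-0.016  0.585  1.456  0.33   1.406 -0.746] [0.5158 0.1645 0.1574] head [-0.0343  0.1384  0.1574] F [-13.7  18.5  -1.7] Fh [23.  -0.1 -1.7] w 0.002
[[ 0.907 -0.012  0.422]
 [-0.024 -0.999  0.023]
 [ 0.421 -0.031 -0.906]] tiltx 24.94 tilty 1.3
n 0 med [nan nan nan] centre~ [nan nan nan] rel pivot [nan nan nan] lean deg nan R nan
  return _methods._mean(a, axis=axis, dtype=dtype,
  ret = um.true_divide(
```

>>> jog_arm:
  increments:
    - {"dx": 0.006,"dy": 0,"dz": 0,"spin": 0}
    - {"dx": 0,"dy": 0,"dz": -0.04,"spin": 0}
    - {"dx": 0,"dy": 0,"dz": -0.035,"spin": 0}
    - {"dx": 0,"dy": 0,"dz": 0,"spin": 0}
  gripper: 60

```text
time: 22.75
position: [0.5402, 0.1395, 0.2333]
orientation: [[-0.531, 0.81, -0.249], [0.746, 0.586, 0.317], [0.402, -0.017, -0.915]]
ft_force: [1.2, 0.3, 0.4]
gripper_width: 0.682
```

```bash
python3 s.py; python3 red.py; python3 tgt.py -.0885 .137 .101 .075 2;  python3 tgt.py -.0885 0 .101 .075 1;python3 tgt.py -.0885 0 .101 0 1
```

```text
22.75 [-0.053  0.538  1.307  0.308  1.578 -0.718] [0.5402 0.1395 0.2333] head [-0.0689  0.134   0.2333] F [1.2 0.3 0.4] Fh [-0.5 -1.2  0.4] w 0.682
[[ 0.915 -0.017  0.403]
 [-0.023 -1.     0.009]
 [ 0.402 -0.017 -0.915]] tiltx 23.75 tilty 0.5
n 104 med [-0.0511  0.1385  0.1667] centre~ [-0.0602  0.1385  0.1589] rel pivot [-0.0487  0.0015  0.0534] lean deg -42.4 R 0.0722
t [0.5664 0.1007 0.1622] total [-0.0717  0.0008  0.0435] per row [-0.0359  0.0004  0.0217] len/row 0.0419
t [0.676  0.1829 0.1622] total [-0.0685  0.1377  0.0419] per row [-0.0685  0.1377  0.0419] len/row 0.1594
t [0.6571 0.2067 0.0937] total [-0.0685  0.1377  0.1169] per row [-0.0685  0.1377  0.1169] len/row 0.1932
```

>>> jog_arm:
  increments:
    - {"dx": -0.036,"dy": 0,"dz": 0,"spin": 0}
    - {"dx": -0.036,"dy": 0,"dz": 0.01,"spin": 0}
    - {"dx": 0.001,"dy": 0.034,"dz": 0.01,"spin": 0}
    - {"dx": 0.001,"dy": 0.034,"dz": 0.01,"spin": 0}
    - {"dx": 0.001,"dy": 0.034,"dz": 0.01,"spin": 0}
    - {"dx": 0,"dy": 0.034,"dz": 0,"spin": 0}
    - {"dx": 0,"dy": 0,"dz": 0,"spin": 0}

```text
time: 23.5
position: [0.6741, 0.1848, 0.1576]
orientation: [[-0.529, 0.808, -0.261], [0.743, 0.589, 0.317], [0.41, -0.026, -0.912]]
ft_force: [-0.7, -0.2, -0.6]
gripper_width: 0.766
```

```bash
python3 s.py; python3 tgt.py -.0885 0 .101 0 1
python3 - <<'E'
from h import *
for n in ('scene','top'):
    p,d,c=cap(n); c=(slice(90,270),slice(120,310)) if n=='scene' else (slice(110,260),slice(130,280))
    cv2.imwrite(f'pics/{n}7.png',cv2.resize(p[c][...,::-1],(620,600),interpolation=cv2.INTER_CUBIC))
E
```

```text
23.5 [ 0.017  0.877  0.873  0.329  1.66  -0.623] [0.6741 0.1848 0.1576] head [-0.113  -0.0004  0.1576] F [-0.7 -0.2 -0.6] Fh [ 0.3  0.7 -0.6] w 0.766
[[ 0.912 -0.013  0.41 ]
 [-0.023 -1.     0.018]
 [ 0.41  -0.026 -0.912]] tiltx 24.23 tilty 1.05
t [0.657  0.2067 0.0937] total [-0.0009  0.0008  0.0696] per row [-0.0009  0.0008  0.0696] len/row 0.0697
```

View pics/scene7.png

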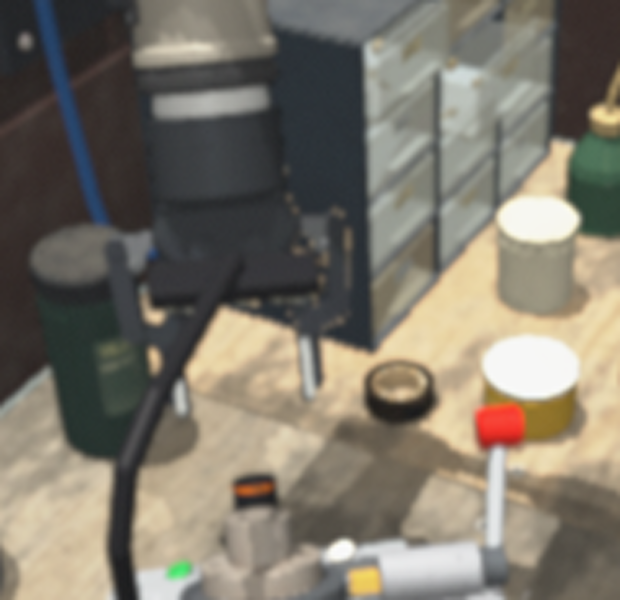

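View pics/top7.png

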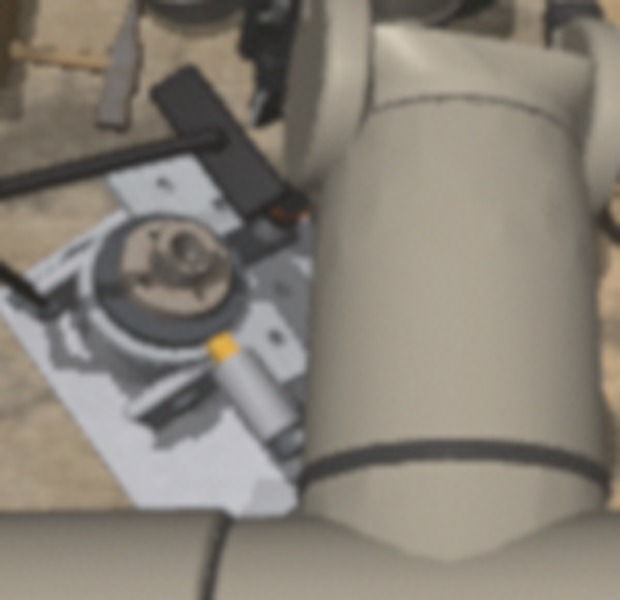

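>>> jog_arm:
  increments:
    - {"dx": 0,"dy": 0.0008,"dz": 0.025,"spin": 0}
    - {"dx": 0,"dy": 0,"dz": 0.025,"spin": 0}
    - {"dx": 0,"dy": 0,"dz": 0.018,"spin": 0}
    - {"dx": 0,"dy": 0,"dz": 0,"spin": 0}

```text
time: 24.0
position: [0.6538, 0.2039, 0.0967]
orientation: [[-0.526, 0.809, -0.263], [0.745, 0.587, 0.317], [0.411, -0.029, -0.911]]
ft_force: [-1.0, -1.1, -0.1]
gripper_width: 0.77
```

```bash
python3 s.py; python3 tgt.py -.0885 0 .101 0 1
python3 - <<'E'
from h import *
for n in ('scene',):
    p,d,c=cap(n); c=(slice(130,270),slice(130,275))
    cv2.imwrite(f'pics/{n}8.png',cv2.resize(p[c][...,::-1],(620,600),interpolation=cv2.INTER_CUBIC))
E
```

```text
24.0 [ 0.043  0.892  1.013  0.335  1.508 -0.646] [0.6538 0.2039 0.0967] head [-0.0856  0.0044  0.0967] F [-1.  -1.1 -0.1] Fh [-0.3  1.4 -0.1] w 0.77
[[ 0.911 -0.016  0.411]
 [-0.026 -0.999  0.02 ]
 [ 0.411 -0.029 -0.911]] tiltx 24.3 tilty 1.17
t [0.657  0.2067 0.0937] total [-0.0008  0.0043  0.0028] per row [-0.0008  0.0043  0.0028] len/row 0.0052
```

View pics/scene8.png

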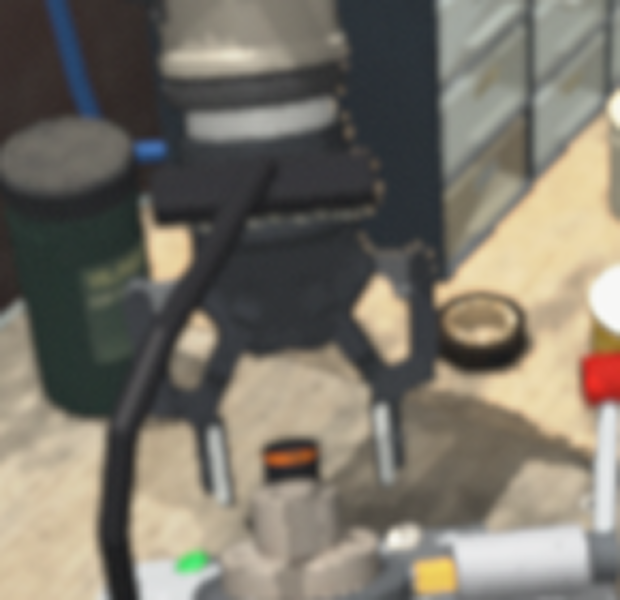

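>>> jog_arm:
  increments:
    - {"dx": 0,"dy": 0.0045,"dz": 0.001,"spin": 0}
    - {"dx": 0,"dy": 0,"dz": 0,"spin": 0}

```text
time: 24.25
position: [0.661, 0.2069, 0.0995]
orientation: [[-0.529, 0.81, -0.255], [0.745, 0.587, 0.318], [0.407, -0.022, -0.913]]
ft_force: [0.3, 0.3, -0.4]
gripper_width: 0.767
```

>>> jog_arm:
  increments:
    - {"dx": 0,"dy": 0,"dz": 0,"spin": 0}
    - {"dx": 0,"dy": 0,"dz": 0,"spin": 0}
    - {"dx": 0,"dy": 0,"dz": 0,"spin": 0}
    - {"dx": 0,"dy": 0,"dz": 0,"spin": 0}
    - {"dx": 0,"dy": 0,"dz": 0,"spin": 0}
  gripper: 255

```text
time: 24.75
position: [0.6601, 0.2068, 0.0986]
orientation: [[-0.528, 0.809, -0.257], [0.745, 0.587, 0.317], [0.408, -0.024, -0.913]]
ft_force: [-1.3, -3.6, 3.8]
gripper_width: 0.294
```

```bash
python3 s.py
python3 - <<'E'
from h import *
for n in ('scene',):
    p,d,c=cap(n); c=(slice(130,270),slice(130,275))
    cv2.imwrite(f'pics/{n}9.png',cv2.resize(p[c][...,::-1],(620,600),interpolation=cv2.INTER_CUBIC))
o=manip.get_obs(); Rm=o['orientation']; n=R@np.array([-.5,0,.866])
print('pull 14mm along n in tool',(n*.014@Rm).round(4))
E
```

```text
24.75 [ 0.046  0.899  0.991  0.336  1.514 -0.64 ] [0.6601 0.2068 0.0986] head [-0.087  -0.0024  0.0986] F [-1.3 -3.6  3.8] Fh [-2.2  3.2  3.8] w 0.294
[[ 0.913 -0.016  0.408]
 [-0.024 -1.     0.015]
 [ 0.408 -0.024 -0.913]] tiltx 24.08 tilty 0.85
pull 14mm along n in tool [-0.0014 -0.0002 -0.0139]
```

View pics/scene9.png

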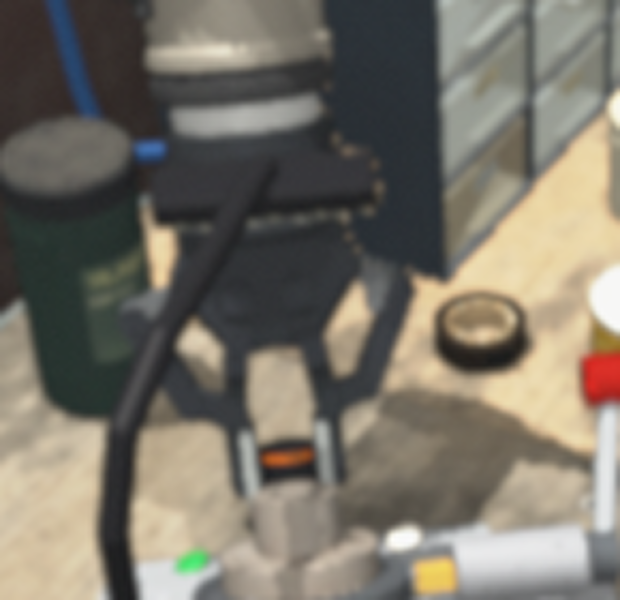

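>>> jog_arm:
  increments:
    - {"dx": -0.0004,"dy": 0,"dz": -0.0035,"spin": 0}
    - {"dx": -0.0004,"dy": 0,"dz": -0.0035,"spin": 0}
    - {"dx": -0.0004,"dy": 0,"dz": -0.0035,"spin": 0}
    - {"dx": -0.0004,"dy": 0,"dz": -0.0035,"spin": 0}
    - {"dx": 0,"dy": 0,"dz": 0,"spin": 0}

```text
time: 25.3
position: [0.6638, 0.2017, 0.1098]
orientation: [[-0.528, 0.809, -0.259], [0.744, 0.587, 0.317], [0.409, -0.025, -0.912]]
ft_force: [-3.3, 3.5, -8.5]
gripper_width: 0.294
```

```bash
python3 s.py
python3 - <<'E'
from h import *
for n in ('scene',):
    p,d,c=cap(n); c=(slice(130,270),slice(130,275))
    cv2.imwrite(f'pics/{n}10.png',cv2.resize(p[c][...,::-1],(620,600),interpolation=cv2.INTER_CUBIC))
o=manip.get_obs(); Rm=o['orientation']
# swing rows from 0 to -0.489 : knob at radius .075
X=np.array([.866,0,.5]);Y=np.array([0,1,0])
# arm angle a: arm dir = -X cos a + Y*sin a
W=[tow(.075*(-X*np.cos(a)+Y*np.sin(a))) for a in -np.linspace(0,.489,9)]
print(rows(W,Rm).round(4), np.degrees(.489)/8)
hsv=cv2.cvtColor(p,cv2.COLOR_RGB2HSV); m=cv2.inRange(hsv,(5,180,100),(20,255,255)); m[:,:160]=0; m[:,225:]=0; v,u=np.nonzero(m[:260]); print(u.mean(),v.mean(),len(u))
E
```

```text
25.3 [ 0.039  0.896  0.965  0.334  1.546 -0.637] [0.6638 0.2017 0.1098] head [-0.0933 -0.0022  0.1098] F [-3.3  3.5 -8.5] Fh [ 4.8  0.6 -8.5] w 0.294
[[ 0.912 -0.015  0.41 ]
 [-0.024 -1.     0.017]
 [ 0.409 -0.025 -0.912]] tiltx 24.18 tilty 0.97
[[ 0.0003  0.0046 -0.0001]
 [ 0.0005  0.0046 -0.0001]
 [ 0.0008  0.0045 -0.0001]
 [ 0.0011  0.0045 -0.0002]
 [ 0.0013  0.0044 -0.0002]
 [ 0.0016  0.0043 -0.0002]
 [ 0.0019  0.0042 -0.0003]
 [ 0.0021  0.0041 -0.0003]] 3.502204522737157
197.77777777777777 229.66666666666666 9
```

View pics/scene10.png

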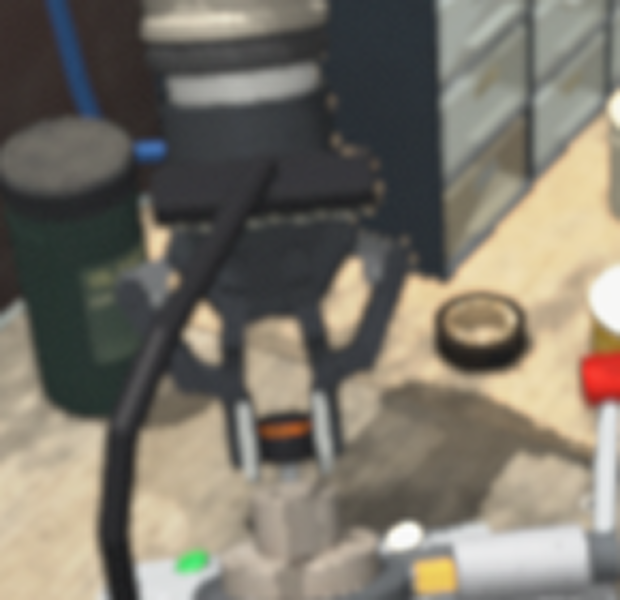

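```bash
python3 - <<'E'
from h import *
o=manip.get_obs(); R0=o['orientation']
X=np.array([.866,0,.5]);Y=np.array([0,1,0])
a=-np.linspace(0,.489,9)
W=[tow(.075*(-X*np.cos(t)+Y*np.sin(t))) for t in a]
from scipy.spatial.transform import Rotation as Ro
Rm=R0.copy()
for i in range(8):
    # does row shift along axes as they stand before the row
    print((Rm.T@(W[i+1]-W[i])).round(4)); Rm=Rm@Ro.from_euler('z',-3.5,degrees=True).as_matrix()
print((R.T@Rm).round(3)); print(W[-1]-W[0], (R.T@(W[-1]-W[0])))
E
```

```text
[ 0.0003  0.0046 -0.0001]
[ 0.0003  0.0046 -0.0001]
[ 0.0002  0.0046 -0.0001]
[ 0.0002  0.0046 -0.0002]
[ 0.0002  0.0046 -0.0002]
[ 0.0002  0.0046 -0.0002]
[ 0.0002  0.0046 -0.0003]
[ 0.0002  0.0046 -0.0003]
[[ 0.813  0.415  0.41 ]
 [ 0.448 -0.894  0.017]
 [ 0.373  0.17  -0.912]]
[0.02361743 0.027228   0.00439489] [ 0.00761194 -0.03523075  0.00439489]
```

>>> jog_arm:
  increments:
    - {"dx": 0.0003,"dy": 0.0046,"dz": -0.0001,"spin": -3.5}
    - {"dx": 0.0003,"dy": 0.0046,"dz": -0.0001,"spin": -3.5}
    - {"dx": 0.0002,"dy": 0.0046,"dz": -0.0001,"spin": -3.5}
    - {"dx": 0.0002,"dy": 0.0046,"dz": -0.0002,"spin": -3.5}
    - {"dx": 0.0002,"dy": 0.0046,"dz": -0.0002,"spin": -3.5}
    - {"dx": 0.0002,"dy": 0.0046,"dz": -0.0002,"spin": -3.5}
    - {"dx": 0.0002,"dy": 0.0046,"dz": -0.0003,"spin": -3.5}
    - {"dx": 0.0002,"dy": 0.0046,"dz": -0.0003,"spin": -3.5}
    - {"dx": 0,"dy": 0,"dz": 0,"spin": 0}

```text
time: 26.25
position: [0.6866, 0.2294, 0.114]
orientation: [[-0.846, 0.464, -0.262], [0.379, 0.869, 0.318], [0.376, 0.17, -0.911]]
ft_force: [-10.7, -0.4, -7.5]
gripper_width: 0.297
```

```bash
python3 s.py
python3 - <<'E'
from h import *
for n in ('scene',):
    p,d,c=cap(n); c=(slice(130,270),slice(130,275))
    cv2.imwrite(f'pics/{n}11.png',cv2.resize(p[c][...,::-1],(620,600),interpolation=cv2.INTER_CUBIC))
E
```

```text
26.25 [ 0.074  0.953  0.832  0.343  1.609 -1.071] [0.6866 0.2294 0.114 ] head [-0.0848 -0.0371  0.114 ] F [-10.7  -0.4  -7.5] Fh [ 6.2  8.8 -7.5] w 0.297
[[ 0.81   0.417  0.412]
 [ 0.449 -0.893  0.019]
 [ 0.376  0.17  -0.911]] tiltx 24.32 tilty 1.1
```

View pics/scene11.png

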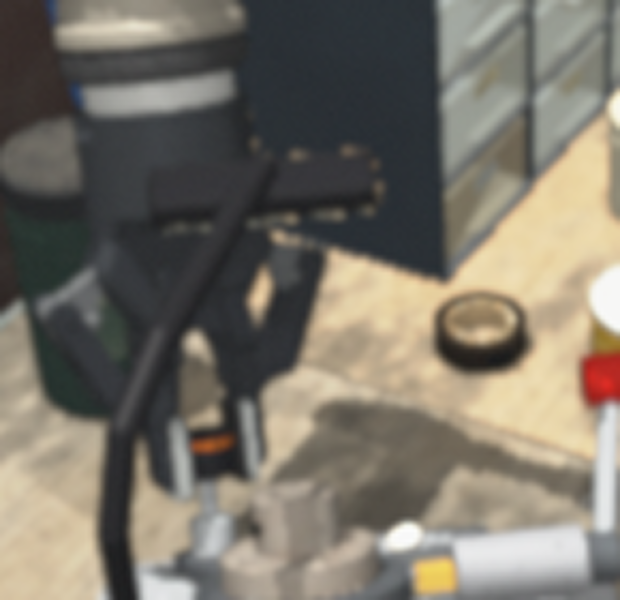

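>>> jog_arm:
  increments:
    - {"dx": 0,"dy": 0,"dz": 0,"spin": 0}
    - {"dx": 0,"dy": 0,"dz": 0,"spin": 0}
    - {"dx": 0,"dy": 0,"dz": 0,"spin": 0}
  gripper: 135

```text
time: 26.6
position: [0.6892, 0.2284, 0.116]
orientation: [[-0.847, 0.467, -0.254], [0.382, 0.868, 0.318], [0.369, 0.172, -0.913]]
ft_force: [-0.6, 0.4, 0.3]
gripper_width: 0.472
```

```bash
python3 s.py
python3 - <<'E'
from h import *
for n in ('scene',):
    p,d,c=cap(n); c=(slice(130,270),slice(130,275))
    cv2.imwrite(f'pics/{n}12.png',cv2.resize(p[c][...,::-1],(620,600),interpolation=cv2.INTER_CUBIC))
p,d,K,T=load('scene'); v,u=np.mgrid[:384,:512]; P=pt(K,T,d,u,v); hsv=cv2.cvtColor(p,cv2.COLOR_RGB2HSV); m=(cv2.inRange(hsv,(5,160,90),(20,255,255))>0)&(u>160)&(u<225)&(v<262)&(v>200)
print(u[m].mean(),v[m].mean(),m.sum(),np.median(toh(P[m]),0))
n=np.array([-.5,0,.866]);X=np.array([.866,0,.5])
for a in (0,-.489):
  for h in (.047,.056,.060):
    c=np.array([0,0,.097])+.075*(-X*np.cos(a)+np.array([0,1,0])*np.sin(a))+n*h
    print(a,h,c.round(4),proj(K,T,tow(c)).round(1))
E
```

```text
26.6 [ 0.073  0.951  0.829  0.342  1.606 -1.069] [0.6892 0.2284 0.116 ] head [-0.0871 -0.0386  0.116 ] F [-0.6  0.4  0.3] Fh [0.7 0.3 0.3] w 0.472
[[ 0.814  0.414  0.407]
 [ 0.448 -0.894  0.013]
 [ 0.369  0.172 -0.913]] tiltx 24.01 tilty 0.74
178.61290322580646 239.5483870967742 31 [-0.07838139 -0.03708773  0.11636583]
0 0.047 [-0.0884  0.      0.1002] [[198.1 239.9]]
0 0.056 [-0.0929  0.      0.108 ] [[197.6 235.4]]
0 0.06 [-0.0949  0.      0.1115] [[197.4 233.4]]
-0.489 0.047 [-0.0808 -0.0352  0.1046] [[179.7 243.1]]
-0.489 0.056 [-0.0853 -0.0352  0.1124] [[179.2 238.5]]
-0.489 0.06 [-0.0873 -0.0352  0.1159] [[178.9 236.5]]
```

View pics/scene12.png

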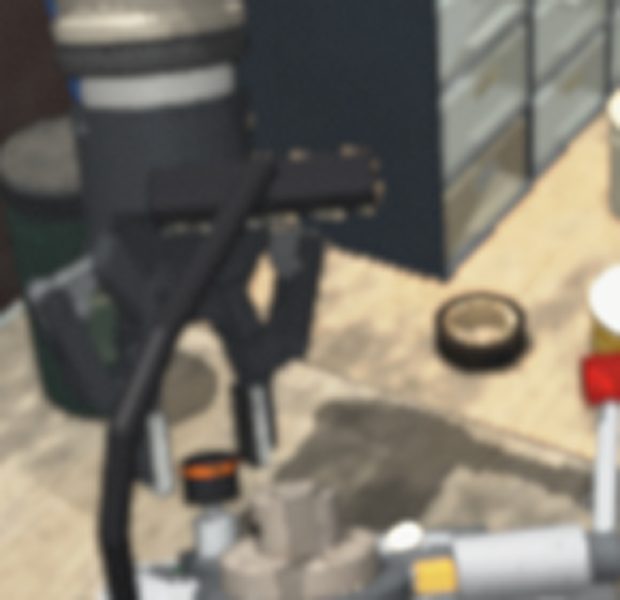

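>>> jog_arm:
  increments:
    - {"dx": 0,"dy": 0,"dz": -0.02,"spin": 0}
    - {"dx": 0,"dy": 0,"dz": -0.03,"spin": 0}
    - {"dx": 0,"dy": 0,"dz": -0.03,"spin": 0}
    - {"dx": 0,"dy": 0,"dz": 0,"spin": 7}
    - {"dx": 0,"dy": 0,"dz": 0,"spin": 7}
    - {"dx": 0,"dy": 0,"dz": 0,"spin": 7}
    - {"dx": 0,"dy": 0,"dz": 0,"spin": 7}
    - {"dx": 0,"dy": 0,"dz": 0,"spin": 0}

```text
time: 27.45
position: [0.7091, 0.2032, 0.1882]
orientation: [[-0.527, 0.81, -0.256], [0.745, 0.586, 0.318], [0.407, -0.024, -0.913]]
ft_force: [-0.1, 0.2, -0.3]
gripper_width: 0.469
```

```bash
python3 s.py
cat > chk.py <<'E'
from h import *
import sys
p,d,c=cap('scene'); p,d,K,T=load('scene'); v,u=np.mgrid[:384,:512]; P=pt(K,T,d,u,v); hsv=cv2.cvtColor(p,cv2.COLOR_RGB2HSV); m=(cv2.inRange(hsv,(7,180,120),(20,255,255))>0)&(u>160)&(u<222)&(v<262)&(v>200)
print('orange',u[m].mean(),v[m].mean(),m.sum(),np.median(toh(P[m]),0))
cv2.imwrite(f'pics/chk{sys.argv[1]}.png',cv2.resize(p[150:290,130:300,::-1],(728,600),interpolation=cv2.INTER_CUBIC))
E
python3 chk.py 1; python3 red.py
python3 - <<'E'
from h import *
o=manip.get_obs(); Rm=o['orientation']; xt,zt=Rm[:,0],Rm[:,2]
g=tow([-.0605,.138,.159]); t=g-.027*xt-.002*zt; pre=t-.05*zt
print('to pre',((pre-o['position'])@Rm).round(4),'then',((t-pre)@Rm).round(4))
E
```

```text
27.45 [ 0.039  0.949  0.64   0.343  1.8   -0.546] [0.7091 0.2032 0.1882] head [-0.1193 -0.0394  0.1882] F [-0.1  0.2 -0.3] Fh [ 0.2 -0.  -0.3] w 0.469
[[ 0.913 -0.017  0.408]
 [-0.025 -1.     0.015]
 [ 0.407 -0.024 -0.913]] tiltx 24.07 tilty 0.83
orange 177.9375 239.3125 16 [-0.07877093 -0.03820783  0.11651983]
n 109 med [-0.0508  0.1395  0.1675] centre~ [-0.0599  0.1395  0.1597] rel pivot [-0.0484  0.0025  0.0542] lean deg -41.8 R 0.0726
to pre [ 0.011  -0.1775  0.001 ] then [-0.    0.    0.05]
```

View pics/chk1.png

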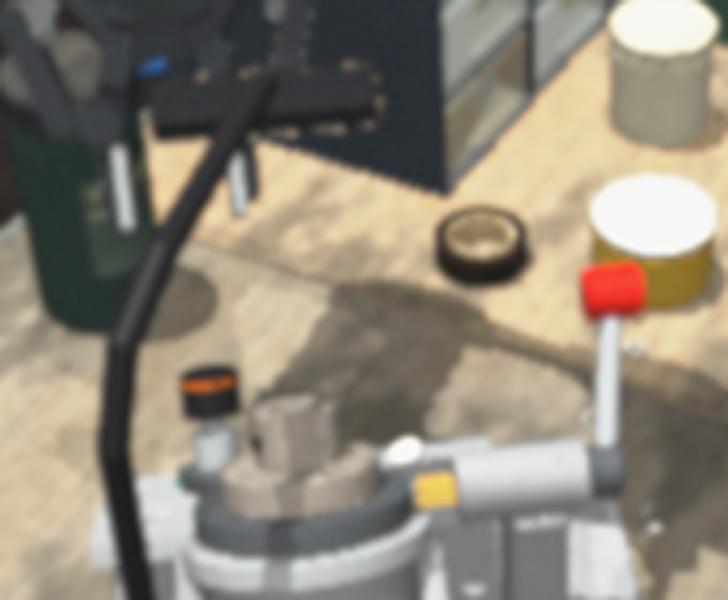

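>>> jog_arm:
  increments:
    - {"dx": 0.001,"dy": -0.0355,"dz": 0,"spin": 0}
    - {"dx": 0.001,"dy": -0.0355,"dz": 0,"spin": 0}
    - {"dx": 0.003,"dy": -0.0355,"dz": 0,"spin": 0}
    - {"dx": 0.003,"dy": -0.0355,"dz": 0,"spin": 0}
    - {"dx": 0.003,"dy": -0.0355,"dz": 0.001,"spin": 0}
    - {"dx": 0,"dy": 0,"dz": 0,"spin": 0}
  gripper: 255

```text
time: 28.15
position: [0.5561, 0.106, 0.1962]
orientation: [[-0.528, 0.809, -0.259], [0.744, 0.588, 0.317], [0.409, -0.025, -0.912]]
ft_force: [0.5, 0.3, -0.2]
gripper_width: -0.0
```

```bash
python3 s.py
python3 - <<'E'
from h import *
o=manip.get_obs(); Rm=o['orientation']; xt,zt=Rm[:,0],Rm[:,2]
g=tow([-.0605,.138,.159]); t=g-.027*xt-.002*zt
print('to t',((t-o['position'])@Rm).round(4))
a=np.radians(-42.5)+np.linspace(0,1.1,12)
W=np.array([tow([-.0105+.075*np.sin(q),.137,.1045+.075*np.cos(q)]) for q in a]); print(rows(W,Rm).round(4))
E
```

```text
28.15 [-0.105  0.601  1.303  0.293  1.547 -0.781] [0.5561 0.106  0.1962] head [-0.1052  0.1413  0.1962] F [ 0.5  0.3 -0.2] Fh [-0.1 -0.5 -0.2] w -0.0
[[ 0.912 -0.015  0.409]
 [-0.024 -1.     0.017]
 [ 0.409 -0.025 -0.912]] tiltx 24.17 tilty 0.96
to t [-0.0014  0.0036  0.0502]
[[ 0.0072 -0.0002 -0.002 ]
 [ 0.0074 -0.0002 -0.0013]
 [ 0.0075 -0.0002 -0.0005]
 [ 0.0075 -0.0002  0.0002]
 [ 0.0074 -0.0002  0.001 ]
 [ 0.0073 -0.0001  0.0017]
 [ 0.0071 -0.0001  0.0024]
 [ 0.0068 -0.0001  0.0031]
 [ 0.0065 -0.0001  0.0038]
 [ 0.0061 -0.0001  0.0044]
 [ 0.0056 -0.0001  0.005 ]]
```

>>> jog_arm:
  increments:
    - {"dx": 0,"dy": 0.003,"dz": 0.025,"spin": 0}
    - {"dx": 0,"dy": 0,"dz": 0.025,"spin": 0}
    - {"dx": 0.004,"dy": 0,"dz": 0,"spin": 0}
    - {"dx": 0.0072,"dy": 0,"dz": -0.002,"spin": 0}
    - {"dx": 0.0074,"dy": 0,"dz": -0.0013,"spin": 0}
    - {"dx": 0.0075,"dy": 0,"dz": -0.0005,"spin": 0}
    - {"dx": 0.0075,"dy": 0,"dz": 0.0002,"spin": 0}
    - {"dx": 0.0074,"dy": 0,"dz": 0.001,"spin": 0}
    - {"dx": 0.0073,"dy": 0,"dz": 0.0017,"spin": 0}
    - {"dx": 0.0071,"dy": 0,"dz": 0.0024,"spin": 0}
    - {"dx": 0.0068,"dy": 0,"dz": 0.0031,"spin": 0}

```text
time: 29.25
position: [0.5142, 0.1738, 0.1711]
orientation: [[-0.528, 0.809, -0.257], [0.745, 0.587, 0.318], [0.408, -0.024, -0.913]]
ft_force: [2.4, -2.2, 1.0]
gripper_width: 0.003
```

```bash
python3 s.py; python3 red.py; python3 chk.py 2
```

```text
29.25 [ 0.002  0.561  1.453  0.328  1.412 -0.719] [0.5142 0.1738 0.1711] head [-0.0259  0.1341  0.1711] F [ 2.4 -2.2  1. ] Fh [-3.2 -0.6  1. ] w 0.003
[[ 0.913 -0.016  0.409]
 [-0.024 -1.     0.015]
 [ 0.408 -0.024 -0.913]] tiltx 24.12 tilty 0.88
n 111 med [0.0048 0.1378 0.1864] centre~ [-0.0041  0.1378  0.1783] rel pivot [0.0074 0.0008 0.0728] lean deg 5.8 R 0.0732
orange 178.1764705882353 239.23529411764707 17 [-0.07901917 -0.03737791  0.11681234]
```

View pics/chk2.png

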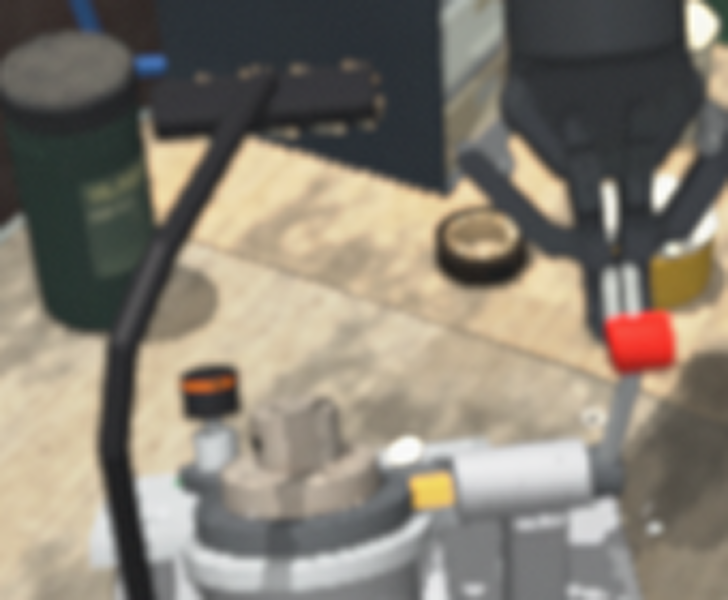

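>>> jog_arm:
  increments:
    - {"dx": 0.0065,"dy": -0.001,"dz": 0.0036,"spin": 0}
    - {"dx": 0.0061,"dy": 0,"dz": 0.004,"spin": 0}
    - {"dx": 0.005,"dy": 0,"dz": 0.003,"spin": 0}
    - {"dx": 0,"dy": 0,"dz": 0,"spin": 0}

```text
time: 29.75
position: [0.501, 0.1898, 0.1681]
orientation: [[-0.528, 0.809, -0.259], [0.744, 0.588, 0.318], [0.409, -0.025, -0.912]]
ft_force: [0.5, -0.1, -1.3]
gripper_width: -0.0
```

```bash
python3 s.py; python3 red.py
```

```text
29.75 [ 0.03   0.547  1.488  0.337  1.385 -0.703] [0.501  0.1898 0.1681] head [-0.0052  0.1351  0.1681] F [ 0.5 -0.1 -1.3] Fh [-0.4 -0.4 -1.3] w -0.0
[[ 0.912 -0.015  0.409]
 [-0.024 -1.     0.016]
 [ 0.409 -0.025 -0.912]] tiltx 24.17 tilty 0.94
n 139 med [0.0253 0.1366 0.1825] centre~ [0.0166 0.1366 0.1743] rel pivot [ 0.0281 -0.0004  0.0688] lean deg 22.2 R 0.0743
```

>>> jog_arm:
  increments:
    - {"dx": 0.003,"dy": 0,"dz": 0.001,"spin": 0}
    - {"dx": 0.002,"dy": 0,"dz": 0,"spin": 0}
    - {"dx": 0,"dy": 0,"dz": 0,"spin": 0}

```text
time: 30.1
position: [0.5009, 0.1901, 0.1685]
orientation: [[-0.529, 0.81, -0.253], [0.748, 0.586, 0.312], [0.401, -0.024, -0.916]]
ft_force: [7.8, -12.8, -6.6]
gripper_width: -0.003
```

```bash
python3 s.py
```

```text
30.1 [ 0.033  0.542  1.491  0.333  1.378 -0.697] [0.5009 0.1901 0.1685] head [-0.0049  0.1351  0.1685] F [  7.8 -12.8  -6.6] Fh [-14.9   1.4  -6.6] w -0.003
[[ 0.916 -0.017  0.402]
 [-0.025 -1.     0.015]
 [ 0.401 -0.024 -0.916]] tiltx 23.7 tilty 0.87
```

>>> jog_arm:
  increments:
    - {"dx": 0.002,"dy": 0,"dz": 0,"spin": 0}
    - {"dx": 0,"dy": 0,"dz": 0,"spin": 0}
    - {"dx": -0.01,"dy": 0,"dz": 0,"spin": 0}
    - {"dx": -0.01,"dy": 0,"dz": -0.02,"spin": 0}
    - {"dx": -0.005,"dy": -0.01,"dz": -0.035,"spin": 0}
    - {"dx": 0,"dy": -0.02,"dz": -0.035,"spin": 0}
    - {"dx": 0,"dy": -0.03,"dz": -0.03,"spin": 0}
    - {"dx": 0,"dy": -0.03,"dz": -0.03,"spin": 0}
    - {"dx": 0,"dy": 0,"dz": 0,"spin": 0}

```text
time: 31.0
position: [0.4766, 0.0735, 0.303]
orientation: [[-0.528, 0.811, -0.252], [0.746, 0.585, 0.318], [0.405, -0.02, -0.914]]
ft_force: [0.6, 0.1, -0.7]
gripper_width: 0.002
```

```bash
python3 s.py; python3 red.py; python3 chk.py 3; python3 - <<'E'
from h import *
p,d,c=cap('top'); p2,d2,K,T=load('top'); cv2.imwrite('pics/t9.png',cv2.resize(p[...,::-1],(800,600)))
E
```

```text
31.0 [-0.179  0.371  1.384  0.273  1.703 -0.807] [0.4766 0.0735 0.303 ] head [-0.0836  0.2245  0.303 ] F [ 0.6  0.1 -0.7] Fh [-0.3 -0.6 -0.7] w 0.002
[[ 0.914 -0.018  0.405]
 [-0.025 -1.     0.011]
 [ 0.405 -0.02  -0.914]] tiltx 23.92 tilty 0.64
n 135 med [0.0252 0.1368 0.1829] centre~ [0.0165 0.1368 0.1747] rel pivot [ 0.028  -0.0002  0.0692] lean deg 22.1 R 0.0746
orange 178.1764705882353 239.23529411764707 17 [-0.07881696 -0.03731341  0.11613404]
```

View pics/chk3.png

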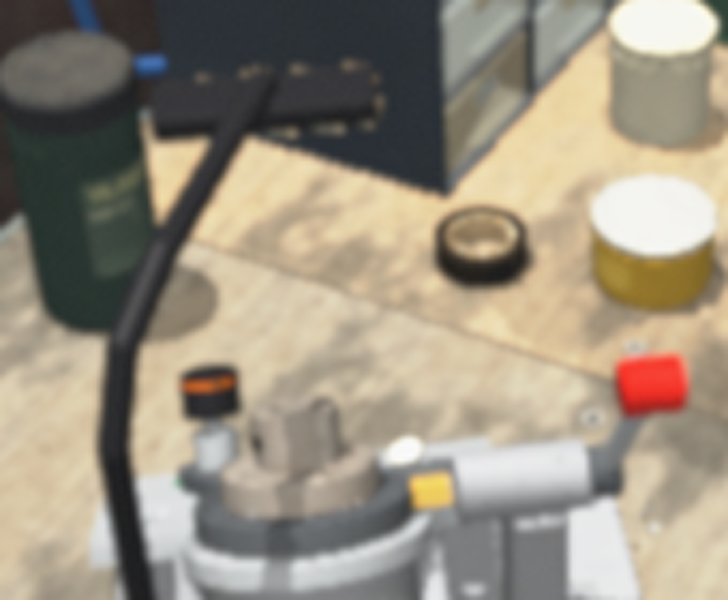

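View pics/t9.png

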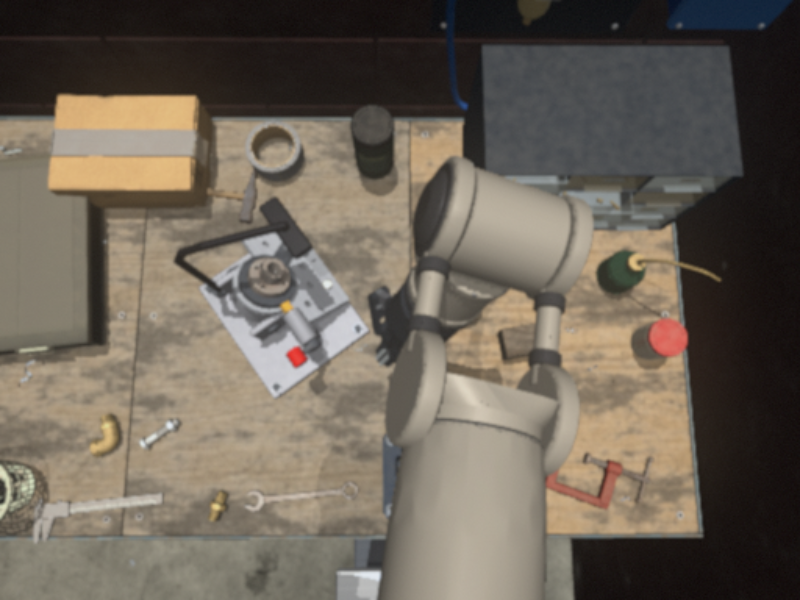

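```bash
python3 - <<'E'
from plant import manip
print(manip.finish_job()); o=manip.get_obs(); print(o['time'],o['ft_force'])
E
```

```text
the job is handed in; nothing more can be done
None
the job is handed in; nothing more can be done
```

I turned the hub to the hole with the green marker (-28°), let the pin snap in there, tightened the red lever again and handed the job in at about 31 s.

**How it went:** The lamp blocked a straight-down grasp of the knob, and the jog commands cannot tilt the tool. I tilted it about 24° by jogging the arm against its reach limits, away from the bench. That used roughly the first 18 s.
- **Loosening:** I swung the lever over by its grip, then pushed it with closed fingers until the force reached 23 N without movement.
- **Indexing:** I pulled the knob about 13 mm, at about 10 N. I then swung the arm by -0.489 rad and opened the jaws.
- **Tightening:** I pushed the lever back with closed fingers until it gave about 15 N without moving, then pushed 2 mm more.

**Last checks:**
- **Knob:** its orange band was at pixel (178.2, 239.2), where (178, 239.4) was expected with the pin home at -28°. A pin resting on the plate would have shown it at row 234.8.
- **Lever:** it leaned about 22° uphill, against about 20° at the start, which is within what I can measure.
- **Clearance:** the gripper was clear of everything, with forces below 1 N.
- **Bystanders:** the tape roll and grease tin look unmoved. The arm partly or fully hid the pot and wooden block in the last pictures, so I did not check those two, but I felt no contact near them.

**Disagreements:**
- **Grip slip:** the pads slipped on the lever grip near the loose stop. The first lean reading there was 40°, and 42° after the push, against 43° stated.
- **Side force:** I read 9 N at the end of the arm swing, where about 2 N was expected. It was gone once I released the knob.
- **Joint 1:** it briefly read 2.531 rad while I was tilting the tool, against a stated limit of 2.53. I take that to be rounding.

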